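# Put the finished truck cab on show

## Task

The truck cab has been drying upside down on its roof: turn it the right way up, setting it down gently each time without dropping it or letting it topple, and stand it in the middle of the empty wooden plinth while the plinth is still out on the open desk, clear of the row. Then push the plinth, flat on the desk with the cab on it, into the gap between the other two models until its back edge is flat against the bin unit, with the cab's windscreen facing out to the front of the desk. Leave the wing, the sanding block, the tweezers and the propeller where they lie.

Things in the scene. Friction and masses are not known exactly. Their poses are not given: they have to be found in the camera images.
- cab: Tan plastic flat-fronted truck cab, a near-box 72 mm long (its x), 60 wide (its y), 76 high (its z), 140 g, mass centre mid-box. Origin: centre of the underside; x points to the windscreen end, z to the roof. Starts upside down (z down, origin 76 mm up). Flat sides, back wall and roof: it can stand steadily on its back wall, but the front is uneven (bumper 2 mm proud).
- cab_nose (a point): Point in the middle of the cab's front face, 36 mm ahead of the cab's origin along its x and 38 mm up its z.
- plinth: The empty wooden display plinth: a loose slab 104 mm deep (its x), 120 wide (its y), 16 thick, about 220 g, flat on the desk in front of the row and to one side. Origin: centre of its underside. Too wide to grip; it slides when pushed at an edge.
- row: Fixed row at the back of the desk: two plinths like the loose one, each with a finished model (top at most 66 mm over the desk), front edges at x = -52 mm, centres at y = +-130 mm, so the gap between is 140 mm wide. Origin: on the desk where the centre of the loose plinth belongs, mid-gap; x points into the gap (away from the desk's front), y to the left along the row, z up.
- row_rail (a point): Point in the middle of the front face of the bin unit's steel base rail (18 mm high, 600 mm long along the row's y), 52 mm beyond the row's origin along its x and 9 mm up: the loose plinth's back edge belongs against this face. On the rail stand six orange tilting bins, 80 mm high, that tip forward a little on pivots.
- wing: White plastic biplane wing lying flat, 157 mm long (its y: from 75 mm at -y to 82 mm at the round +y tip), 44 mm wide (its x), 9 mm thick; about 85 mm in front of the row's origin line, to one side of the way into the gap. Origin: middle of its underside. To be left alone.
- sanding_block: Black rubber sanding block, 105 mm long (its y), 50 mm wide (its x), 34 mm high, on the other side of the way into the gap. Origin: centre of its underside. To be left alone.
- tweezers: Bronze spring tweezers lying flat, 132 mm long (its y), 16 mm wide, 9 mm high, further out on one side. Origin: middle of underside. To be left alone.
- propeller: Red plastic two-bladed propeller lying flat, 110 mm long (its y), 20 mm wide, 14 mm high at the hub, further out on one side. Origin: under the hub. To be left alone.
Not all that is in view belongs to the job. There is more than one size of the cab; the one meant has the size given above. Of the things shaped like the plinth, the wooden one is meant.

How it is judged:
By the outcome, as a careful person would: the job done as asked, in the order asked, and still so for the second after the job is handed in, with the robot touching nothing.
It also fails if it takes over 72 s, if anything falls off the work surface, if the arm or the gripper's body presses on something with over 40 N, if the wrist force passes 120 N, or if a joint passes its speed limit or range.

## Robot

A 6-joint arm with a two-finger parallel gripper is mounted at the origin on the work surface. World frame = base frame: x ahead of the robot, y to its left, z up, the work surface at z = 0. Lengths are in m, angles in degrees, forces in N, time in s.
With the tool pointing down it reaches from about 0.3 to 0.875 m from the base axis. Payload 4.2 kg.
Tool frame: the origin (TCP) lies at the very end of the fingers, on their centre line; the grasp point (between the pads) lies 19 mm behind it (ctrl.hold_point_z is the distance from the TCP to the grasp point, in m); y points along the fingers, x is the direction in which the jaws open and shut, and the axes are right-handed (so a half turn about y gives the same grasp; the last joint's range is limited). The gripper opens to 85 mm and grips with 20 to 120 N. Pads are 22 mm wide; open, the fingers measure 114 mm over their backs; the gripper's body (76 mm by 85 mm) begins 54 mm behind the grasp point. The pads swing forward as they close: fully open they stand 13 mm farther back than shut.
Start: joints at [-71.677, 18.312, 89.639, -0, 72.044, -1.146], TCP at [0.192, -0.542, 0.231] pointing down, gripper open.
Joint ranges: [-177.97, 177.97], [-48.28, 115.42], [12.27, 149.76], [-77.06, 257.06], [2.81, 150.46], [-146.56, 146.56]. Speed limits (degrees/s): [147.25, 147.25, 180, 180, 180, 180].

## Interface

Orientations are given as a 3x3 rotation matrix whose columns are the frame's x, y, z axes.
In Python, from workcell import ctrl, snapshot gives the robot as it stands.
- The arm moves only by the shell command python3 -m handwheel 'ROWS'. ROWS is JSON, a list of rows, each an object with "rotation": the turn, a rotation vector about the tool's x, y, z in rad, a list of three; "dp": the shift along the tool's x, y, z in m, a list of three; "grip": the opening, from -1 (shut) to 1 (fully open). A call has 1 to 8 rows; each row shifts and turns the commanded pose from where the row before left it, along the tool's axes as they then stand; what a row does not reach is not made up. A row lasts 1/10 s, in which the tool goes at most 50 mm and 8.59 degrees, less where a joint would pass 70% of its speed; a pose out of reach is approached as far as the arm can. A call is refused whole if a number of a shift passes 0.05 or a number of a turn 0.15, either way. A call with a gripper value outside its range is refused whole. The fingers move at their own pace and stop on an object; the grip force is fixed at half the most. Time passes only in rows, so rows that do not move let the fingers close. It gives the time, the measured TCP pose, the force and the opening at its end, in the units of the state.
- ctrl.get_state(): the state, without advancing time (a new reading comes with each control period).
- snapshot(name): name is "scene" or "top"; returns a dict with "pixels" (420x560x3 uint8, red, green, blue), "fov_y" (degrees; the focal length in pixels is half the picture's height over the tangent of half this angle, whatever the lens; pixels are square), "cx", "cy" (the principal point, pixels), "distortion" ([k1, k2, p1, p2, k3] as OpenCV has them; the pictures are not rectified), "T" (4x4, takes a point from camera to world coordinates). Camera axes: x right, y down, z forward; pixel columns grow to the right and rows downward; lengths in m; the calibration is good to about 2 mm. A picture is of the moment at which its call begins. There is no depth.
- ctrl.close_job(): hands the job in, once; it reports no verdict.
The state is a dict: "clock": time; "joint_positions": joint angles; "qvel": joint speeds; "joint_torque": joint torques, N m; "ee_pos": TCP position; "ee_rot": TCP orientation; "force": force on the tool from outside, world axes, zero at the start; "ft_torque": the same for the moment, N m; "finger_gap": opening from 0.0 (shut) to 1.0 (fully open).
Only numpy, scipy, OpenCV 4.12 (cv2) and the standard library are available. Lean on these libraries where they do the work, as an engineer would, in place of code of your own. Each camera call takes 0.05 s, during which the arm holds its last target. There are 200 camera calls.

## Working session

There is one attempt and no reset: what is moved stays moved. The work goes in short steps, Python scripts to look and compute and a shell command to move; the robot and the scene stay as the last step left them, time stands still between calls to the robot, and variables do not carry over. Pictures are saved under pics/ and viewed, about 8 in all and at most 12, crops included, and the job is handed in when it is done.

```bash
mkdir -p pics; ls; cat > h.py <<'E'
import numpy as np, cv2
from workcell import ctrl, snapshot
def K(s):
    f=210/np.tan(np.radians(s["fov_y"]/2)); return np.array([[f,0,s["cx"]],[0,f,s["cy"]],[0,0,1.]])
def snap(n,save=None):
    s=snapshot(n); s["pixels"]=np.array(s["pixels"])
    if save: cv2.imwrite("pics/"+save,s["pixels"][:,:,::-1])
    return s
def cast(s,uv,z):
    uv=np.array(uv,float).reshape(-1,1,2)
    n=cv2.undistortPoints(uv,K(s),np.array(s["distortion"],float)).reshape(-1,2)
    T=np.array(s["T"]); d=np.c_[n,np.ones(len(n))]@T[:3,:3].T; o=T[:3,3]
    return o+d*((z-o[2])/d[:,2])[:,None]
def proj(s,P):
    T=np.linalg.inv(np.array(s["T"])); r=cv2.Rodrigues(T[:3,:3])[0]
    return cv2.projectPoints(np.array(P,float).reshape(-1,1,3),r,T[:3,3],K(s),np.array(s["distortion"],float))[0].reshape(-1,2)
E
python3 - <<'E'
from h import *
import pickle
a=snap("scene","s0.png");b=snap("top","t0.png")
pickle.dump((a,b),open("p0.pkl","wb"))
for s in(a,b): print(np.round(s["T"],3),s["fov_y"])
print(ctrl.get_state())
E
```

```text
pics
[[-0.783  0.355 -0.51   1.18 ]
 [ 0.622  0.437 -0.65   0.867]
 [-0.008 -0.826 -0.563  0.825]
 [ 0.     0.     0.     1.   ]] 45.988704461689736
[[-0.021 -0.988  0.152  0.345]
 [-1.     0.024  0.018  0.009]
 [-0.022 -0.152 -0.988  1.194]
 [ 0.     0.     0.     1.   ]] 52.09136670698592
{'clock': 0.1, 'joint_positions': array([-7.16763856e+01,  1.83473292e+01,  8.97001491e+01, -5.82750440e-04,
        7.20458200e+01, -1.14736249e+00]), 'qvel': array([-0.03222098, -0.08667541, -0.14090027, -0.10709866, -0.01101642,
       -0.04402729]), 'joint_torque': array([ 7.33668639e-04, -4.16407084e+01, -2.34704196e+01, -3.44997068e-05,
        4.85302458e-03, -9.27339102e-06]), 'ee_pos': array([ 0.19150954, -0.54170205,  0.23056789]), 'ee_rot': array([[ 3.33331861e-01, -5.21115594e-04,  9.42809418e-01],
       [-9.42808156e-01,  1.54275576e-03,  3.33332268e-01],
       [-1.62822930e-03, -9.99998674e-01,  2.29376177e-05]]), 'force': array([-0.51683074, -0.34194843, -0.60616214]), 'ft_torque': array([0.01979775, 0.05289822, 0.00677134]), 'finger_gap': 1.0029636810170919}
```

View pics/t0.png

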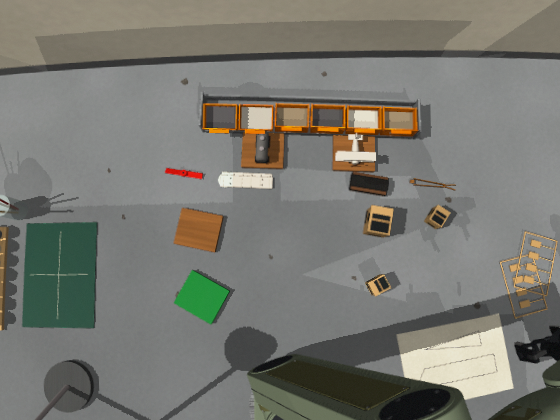

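View pics/s0.png

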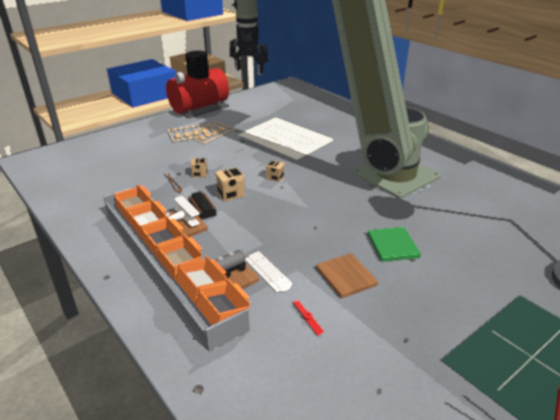

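The top view shows the row at (250-380, 150), the wooden plinth at (199,230), and the three cabs at (379,221), (438,216) and (377,285). The scene view shows the biggest cab at (230,183).

```bash
python3 - <<'E'
from h import *
import pickle
a,b=pickle.load(open("p0.pkl","rb"))
def crop(s,x,y,w,h,W,H): return cv2.resize(s["pixels"][y:y+h,x:x+w,::-1],(W,H),interpolation=cv2.INTER_CUBIC)
m=np.vstack([np.hstack([crop(b,355,195,50,50,300,300),crop(a,205,160,50,50,300,300)]),crop(b,200,90,230,115,600,300)])
cv2.imwrite("pics/c0.png",m)
hsv=cv2.cvtColor(b["pixels"],cv2.COLOR_RGB2HSV)
for p in [(199,225),(395,221),(370,212),(245,160),(245,180),(360,185),(277,150)]: print(p,hsv[p[1],p[0]],b["pixels"][p[1],p[0]])
# plinth
def rect(mask,z,lab,mn=60):
    n,L,st,c=cv2.connectedComponentsWithStats(mask.astype(np.uint8))
    for i in range(1,n):
        if st[i,4]<mn: continue
        ct=cv2.findContours((L==i).astype(np.uint8),0,cv2.CHAIN_APPROX_NONE)[0][0].reshape(-1,2)
        w=cast(b,ct,z)[:,:2]; r=cv2.minAreaRect((w*1000).astype(np.float32))
        print(lab,c[i].round(),st[i,4],'ctr',np.round(r[0],1),'sz',np.round(r[1],1),'ang',round(r[2],1))
        print(np.round(cv2.boxPoints(r)).tolist())
H,S,V=[hsv[:,:,i].astype(int) for i in range(3)]
roi=np.zeros(H.shape,bool); roi[80:320,160:465]=1
wood=roi&(H<16)&(S>100)&(V>60)&(V<190)
rect(wood,0.016,'wood')
rect(roi&(H>=8)&(H<25)&(S>60)&(V>120)&~wood,0.076,'tan')
rect(roi&(V<70)&(S<90),0.034,'dark',150)
rect(roi&(V>190)&(S<40),0.009,'white',100)
E
```

```text
(199, 225) [ 14 173 149] [149  96  48]
(395, 221) [75  7 75] [73 75 74]
(370, 212) [ 17 132 183] [183 142  88]
(245, 160) [ 14 176 161] [161 100  50]
(245, 180) [ 21  27 230] [230 223 206]
(360, 185) [30  8 34] [34 34 33]
(277, 150) [ 15 182  84] [84 53 24]
wood [311. 119.] 783 ctr [795.8 -69.3] sz [258.1  91.5] ang 88.5
[[747.0, -197.0], [838.0, -199.0], [845.0, 58.0], [754.0, 61.0]]
wood [205. 114.] 80 ctr [812.5 236.4] sz [28.9 79.1] ang 69.0
[[770.0, 237.0], [844.0, 209.0], [855.0, 236.0], [781.0, 264.0]]
wood [260. 146.] 1267 ctr [748.4  90.6] sz [167.8 191.1] ang 86.5
[[648.0, 13.0], [839.0, 1.0], [849.0, 169.0], [658.0, 180.0]]
wood [366. 111.] 139 ctr [ 815.4 -234.5] sz [112.2  51.9] ang 55.9
[[762.0, -266.0], [805.0, -295.0], [868.0, -203.0], [825.0, -173.0]]
wood [397. 123.] 488 ctr [ 780.5 -292.7] sz [178.9  88.6] ang 89.1
[[735.0, -381.0], [823.0, -383.0], [826.0, -204.0], [738.0, -203.0]]
wood [350. 158.] 773 ctr [ 678.8 -207.4] sz [169.2 110.2] ang 79.0
[[609.0, -280.0], [717.0, -301.0], [749.0, -135.0], [641.0, -114.0]]
wood [367. 144.] 237 ctr [ 715.2 -227.3] sz [46.7
[... 2013 characters left out ...]
.0], [626.0, -175.0], [576.0, -167.0]]
dark [379. 226.] 157 ctr [ 474.4 -246.7] sz [46.2 24.8] ang 77.2
[[457.0, -266.0], [481.0, -272.0], [492.0, -227.0], [467.0, -221.0]]
white [259. 117.] 443 ctr [805.5  78.2] sz [64.6 61.6] ang 88.2
[[774.0, 47.0], [835.0, 45.0], [837.0, 109.0], [776.0, 111.0]]
white [365. 119.] 363 ctr [ 792.2 -229.7] sz [64.3 49.1] ang 86.2
[[766.0, -260.0], [815.0, -263.0], [819.0, -199.0], [770.0, -196.0]]
white [355. 153.] 415 ctr [ 706.2 -196.6] sz [112.4  74.5] ang 88.7
[[668.0, -252.0], [742.0, -254.0], [745.0, -141.0], [670.0, -140.0]]
white [245. 180.] 725 ctr [619.8 121.4] sz [151.7  41.2] ang 86.7
[[595.0, 47.0], [636.0, 44.0], [645.0, 196.0], [604.0, 198.0]]
```

View pics/c0.png

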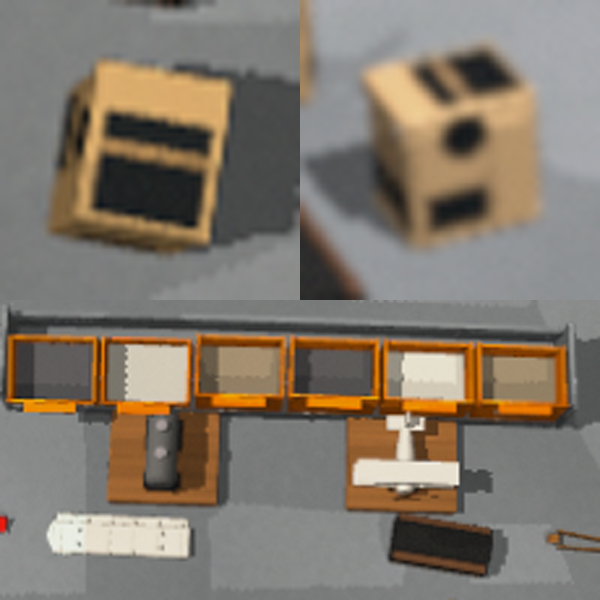

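Crops show the cab's wheel arch and side window biased to its +x end, with a dark pane low on the +x face. So the windscreen probably faces the row; I will confirm that once the cab is lifted. Next: corner positions.

```bash
python3 - <<'E'
from h import *
import pickle
a,b=pickle.load(open("p0.pkl","rb"))
def edges(P):
    P=P[:,:2]; d=np.roll(P,-1,0)-P
    print('ctr',(P.mean(0)*1000).round(),'len',(np.linalg.norm(d,axis=1)*1000).round(),'ang',np.degrees(np.arctan2(d[:,1],d[:,0])).round(1))
c=np.array([(100,62),(230,82),(213,243),(78,225)])/6+[355,195]-.5
edges(cast(b,c,.076))
r=np.array([(108,499),(216,505),(346,508),(462,512)])-[0,300]; r=r/2.609+[200,90]-.5
P=cast(b,r,.016); print((P*1000).round())
# precise lines: plinth front edges by colour transition along columns
px=b["pixels"].astype(int); sat=px[:,:,0]-px[:,:,2]
for cols in (range(246,279,4),(336,340,344,348,352,370,374)):
    pts=[]
    for u in cols:
        rows=[v for v in range(150,176) if sat[v,u]>50]
        if rows: pts.append((u,max(rows)+.5))
    Q=cast(b,pts,.012)[:,:2]*1000; k=np.polyfit(Q[:,1],Q[:,0],1); print('front edge x=',k.round(3), Q.round().tolist())
# plinth inner sides
for v in (150,155,160,164):
    row=np.where(sat[v,200:420]>50)[0]+200; print(v,row.min(),row[row<300].max(),row[row>310].min(),row.max(), (cast(b,[(row[row<300].max()+.5,v),(row[row>310].min()-.5,v)],.016)[:,:2]*1000).round().tolist())
v=lambda s,x,y,w,h,W,H: cv2.resize(s["pixels"][y:y+h,x:x+w,::-1],(W,H),interpolation=cv2.INTER_CUBIC)
E
```

```text
ctr [ 487. -241.] len [58. 72. 60. 73.] ang [-100.2  170.6   80.9  -10.6]
[[ 659.  131.   16.]
 [ 649.   14.   16.]
 [ 642. -127.   16.]
 [ 635. -252.   16.]]
front edge x= [2.70000e-02 6.50931e+02] [[654.0, 117.0], [654.0, 105.0], [653.0, 94.0], [653.0, 83.0], [653.0, 71.0], [653.0, 60.0], [652.0, 48.0], [652.0, 37.0], [652.0, 26.0]]
front edge x= [1.16000e-01 6.57803e+02] [[642.0, -138.0], [641.0, -149.0], [638.0, -160.0], [638.0, -172.0], [638.0, -183.0], [622.0, -233.0], [636.0, -246.0]]
150 242 283 333 374 [[701.0, 9.0], [698.0, -130.0]]
155 242 283 333 335 [[687.0, 9.0], [683.0, -129.0]]
160 241 282 333 334 [[672.0, 13.0], [669.0, -129.0]]
164 241 282 333 374 [[660.0, 13.0], [657.0, -128.0]]
```

Cab top measures 58-60 x 72 mm at (0.487,-0.241), yaw about -10.5°. The plinth is 120 x 103.5 mm at (0.481,0.252), yaw -12.8°. The row origin is about (0.697,-0.0605), yaw -3.4°. I'll push the empty plinth sideways in front of the gap first, then do the cab.

```bash
cat > go.py <<'E'
# usage: go.py x y z jawyaw [tilt]: remaining move in tool axes; tilt = deg the tool points forward (normal to jaw), 0 = down
import sys
from h import *
from scipy.spatial.transform import Rotation as R
def tool(yaw,tilt=0):
    x=np.array([np.cos(np.radians(yaw)),np.sin(np.radians(yaw)),0]); y=np.array([0,0,-1.])
    return R.from_rotvec(-np.radians(tilt)*x).as_matrix()@np.c_[x,y,np.cross(x,y)]
if __name__=="__main__":
    v=[float(i) for i in sys.argv[1:]]; s=ctrl.get_state(); Rt=s["ee_rot"]; T=tool(v[3],v[4] if len(v)>4 else 0)
    d=np.array(v[:3])-s["ee_pos"]
    print("t",round(s["clock"],2),"pos",s["ee_pos"].round(4),"J",s["joint_positions"].round(0),"F",s["force"].round(1),"gap",round(s["finger_gap"],3))
    print("dp now-axes",(Rt.T@d).round(4),"rotvec",R.from_matrix(Rt.T@T).as_rotvec().round(3),"dp target-axes",(T.T@d).round(4),"dist",np.linalg.norm(d).round(3))
E
r='{"rotation":[0,-0.144,0],"dp":[0,0,0],"grip":1}'
python3 -m handwheel '[{"rotation":[0,-0.144,0],"dp":[0,0,0],"grip":0.2},{"rotation":[0,-0.144,0],"dp":[0,0,0],"grip":0.2},{"rotation":[0,-0.144,0],"dp":[0,0,0],"grip":0.2},{"rotation":[0,-0.144,0],"dp":[0,0,0],"grip":0.2},{"rotation":[0,-0.144,0],"dp":[0,0,0],"grip":0.2},{"rotation":[0,-0.144,0],"dp":[0,0,0],"grip":0.2},{"rotation":[0,-0.144,0],"dp":[0,0,0],"grip":0.2}]'
python3 go.py .5 .336 .1 -12.8
```

```text
clock: 0.8
ee_pos: [0.1916, -0.5418, 0.2308]
ee_rot: [[0.977, -0.0, 0.215], [-0.215, 0.001, 0.977], [-0.001, -1.0, 0.001]]
force: [-0.1, -0.0, 0.4]
finger_gap: 0.6
t 0.8 pos [ 0.1916 -0.5418  0.2308] J [-72.  18.  90.   0.  72. -59.] F [-0.1 -0.   0.4] gap 0.6
dp now-axes [0.1122 0.1316 0.9235] rotvec [-0.001  0.006 -0.001] dp target-axes [0.1063 0.1308 0.9244] dist 0.94
```

```bash

python3 -m handwheel '[{"rotation":[0,0,0],"dp":[0.0045,0.002,0.0385],"grip":0.2},{"rotation":[0,0,0],"dp":[0.0045,0.002,0.0385],"grip":0.2},{"rotation":[0,0,0],"dp":[0.0045,0.002,0.0385],"grip":0.2},{"rotation":[0,0,0],"dp":[0.0045,0.002,0.0385],"grip":0.2},{"rotation":[0,0,0],"dp":[0.0045,0.002,0.0385],"grip":0.2},{"rotation":[0,0,0],"dp":[0.0045,0.002,0.0385],"grip":0.2},{"rotation":[0,0,0],"dp":[0.0045,0.002,0.0385],"grip":0.2},{"rotation":[0,0,0],"dp":[0.0045,0.002,0.0385],"grip":0.2}]' | grep pos
python3 -m handwheel '[{"rotation":[0,0,0],"dp":[0.0045,0.002,0.0385],"grip":0.2},{"rotation":[0,0,0],"dp":[0.0045,0.002,0.0385],"grip":0.2},{"rotation":[0,0,0],"dp":[0.0045,0.002,0.0385],"grip":0.2},{"rotation":[0,0,0],"dp":[0.0045,0.002,0.0385],"grip":0.2},{"rotation":[0,0,0],"dp":[0.0045,0.002,0.0385],"grip":0.2},{"rotation":[0,0,0],"dp":[0.0045,0.002,0.0385],"grip":0.2},{"rotation":[0,0,0],"dp":[0.0045,0.002,0.0385],"grip":0.2},{"rotation":[0,0,0],"dp":[0.0045,0.002,0.0385],"grip":0.2}]' | grep pos
python3 -m handwheel '[{"rotation":[0,0,0],"dp":[0.0045,0.002,0.0385],"grip":0.2},{"rotation":[0,0,0],"dp":[0.0045,0.002,0.0385],"grip":0.2},{"rotation":[0,0,0],"dp":[0.0045,0.002,0.0385],"grip":0.2},{"rotation":[0,0,0],"dp":[0.0045,0.002,0.0385],"grip":0.2},{"rotation":[0,0,0],"dp":[0.0045,0.002,0.0385],"grip":0.2},{"rotation":[0,0,0],"dp":[0.0045,0.002,0.0385],"grip":0.2},{"rotation":[0,0,0],"dp":[0.0045,0.002,0.0385],"grip":0.2},{"rotation":[0,0,0],"dp":[0.0045,0.002,0.0385],"grip":0.2}]' | grep pos
python3 go.py .5 .336 .006 -12.8
```

```text
ee_pos: [0.2949, -0.2481, 0.215]
ee_pos: [0.3981, 0.0443, 0.1991]
ee_pos: [0.5014, 0.3365, 0.1826]
t 3.2 pos [0.5014 0.3365 0.1826] J [33. 23. 90. -0. 67. 46.] F [ 0.8 -0.8  0.4] gap 0.6
dp now-axes [-0.0011  0.1766 -0.0007] rotvec [ 0.001  0.001 -0.001] dp target-axes [-0.0012  0.1766 -0.0008] dist 0.177
```

```bash

python3 -m handwheel '[{"rotation":[0,0,0],"dp":[0,0.035,0],"grip":0.2},{"rotation":[0,0,0],"dp":[0,0.035,0],"grip":0.2},{"rotation":[0,0,0],"dp":[0,0.035,0],"grip":0.2},{"rotation":[0,0,0],"dp":[0,0.035,0],"grip":0.2},{"rotation":[0,0,0],"dp":[0,0.025,0],"grip":0.2},{"rotation":[0,0,0],"dp":[0,0.0145,0],"grip":0.2},{"rotation":[0,0,0],"dp":[0,0,-0.008],"grip":0.2},{"rotation":[0,0,0],"dp":[0,0,-0.008],"grip":0.2}]' | grep -E "pos|for"
python3 -m handwheel '[{"rotation":[0,-0.0164,0],"dp":[0.003,0,-0.01],"grip":0.2},{"rotation":[0,-0.0164,0],"dp":[0.003,0,-0.015],"grip":0.2},{"rotation":[0,-0.0164,0],"dp":[0.003,0,-0.015],"grip":0.2},{"rotation":[0,-0.0164,0],"dp":[0.0025,0,-0.015],"grip":0.2}]' | grep -E "pos|for"
python3 go.py .501 .022 .003 -3.4; python3 - <<'E'
from h import *
snap("top","t1.png")
E
```

```text
ee_pos: [0.4976, 0.319, 0.0037]
force: [0.5, -1.5, -0.3]
ee_pos: [0.499, 0.2627, 0.0053]
force: [-0.4, 0.6, -0.3]
t 4.4 pos [0.499  0.2627 0.0053] J [ 27.  31. 107.   0.  42.  36.] F [-0.4  0.6 -0.3] gap 0.601
dp now-axes [ 0.0397  0.002  -0.2374] rotvec [-0.002 -0.098  0.002] dp target-axes [ 0.0163  0.0023 -0.2401] dist 0.241
```

View pics/t1.png

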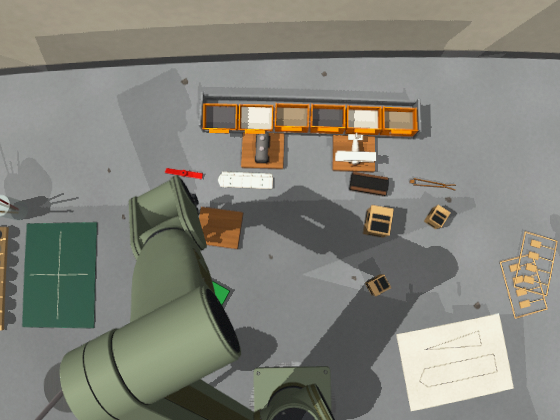

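The plinth slides with the fingers: its right edge moved from column 225 to 243. Continuing the push.

```bash

python3 -m handwheel '[{"rotation":[0,-0.0164,0],"dp":[0.002,0.0005,-0.015],"grip":0.2},{"rotation":[0,-0.0164,0],"dp":[0.002,0.0005,-0.015],"grip":0.2},{"rotation":[0,-0.0164,0],"dp":[0.0018,0.0005,-0.015],"grip":0.2},{"rotation":[0,-0.0164,0],"dp":[0.0016,0.0005,-0.015],"grip":0.2},{"rotation":[0,-0.0164,0],"dp":[0.0014,0,-0.015],"grip":0.2},{"rotation":[0,-0.0164,0],"dp":[0.0012,0,-0.015],"grip":0.2},{"rotation":[0,0,0],"dp":[0.001,0,-0.015],"grip":0.2},{"rotation":[0,0,0],"dp":[0.001,0,-0.015],"grip":0.2}]' | grep -E "pos|for"
python3 -m handwheel '[{"rotation":[0,0,0],"dp":[0.001,0,-0.015],"grip":0.2},{"rotation":[0,0,0],"dp":[0.001,0,-0.015],"grip":0.2},{"rotation":[0,0,0],"dp":[0.001,0,-0.015],"grip":0.2},{"rotation":[0,0,0],"dp":[0.001,0,-0.015],"grip":0.2},{"rotation":[0,0,0],"dp":[0.001,0,-0.015],"grip":0.2},{"rotation":[0,0,0],"dp":[0.001,0,-0.015],"grip":0.2}]' | grep -E "pos|for"
python3 go.py .501 .022 .003 -3.4
```

```text
ee_pos: [0.4988, 0.1422, 0.0029]
force: [-0.2, 2.1, 1.3]
ee_pos: [0.4986, 0.0511, 0.0017]
force: [0.2, 3.3, 2.5]
t 5.85 pos [0.4986 0.0511 0.0017] J [  5.  27. 116.  -0.  37.   8.] F [0.2 3.3 2.5] gap 0.6
dp now-axes [ 0.0041 -0.0013 -0.0289] rotvec [ 0.  0. -0.] dp target-axes [ 0.0041 -0.0013 -0.0289] dist 0.029
```

```bash

python3 -m handwheel '[{"rotation":[0,0,0],"dp":[0.001,-0.0015,-0.012],"grip":0.2},{"rotation":[0,0,0],"dp":[0.001,0,-0.009],"grip":0.2},{"rotation":[0,0,0],"dp":[0.001,0,-0.005],"grip":0.2},{"rotation":[0,0,0],"dp":[0.001,0,-0.003],"grip":0.2},{"rotation":[0,0,0],"dp":[0,0,0.015],"grip":0.2},{"rotation":[0,0,0],"dp":[0,-0.04,0.015],"grip":1},{"rotation":[0,0,0],"dp":[0,-0.045,0],"grip":1},{"rotation":[0,0,0],"dp":[0,-0.045,0],"grip":1}]' | grep -E "pos|for"
python3 -m handwheel '[{"rotation":[0,0.14,0],"dp":[0,-0.02,0],"grip":1},{"rotation":[0,0.14,0],"dp":[0,-0.02,0],"grip":1},{"rotation":[0,0.14,0],"dp":[0,-0.02,0],"grip":1},{"rotation":[0,0.14,0],"dp":[0,-0.02,0],"grip":1},{"rotation":[0,0.14,0],"dp":[0,0,0],"grip":1},{"rotation":[0,0.14,0],"dp":[0,0,0],"grip":1},{"rotation":[0,0.14,0],"dp":[0,0,0],"grip":1},{"rotation":[0,0.14,0],"dp":[0,0,0],"grip":1}]' | grep -E "pos|for"
python3 go.py .45 -.241 .2 -100.5
python3 - <<'E'
from h import *
s=snap("scene","s2.png"); snap("top","t2.png")
E
```

```text
ee_pos: [0.5024, 0.0548, 0.1345]
force: [1.5, -0.5, -0.4]
ee_pos: [0.5027, 0.0545, 0.2133]
force: [0.2, 0.3, 0.3]
t 7.45 pos [0.5027 0.0545 0.2133] J [  5.  13. 100.  -0.  67.  73.] F [0.2 0.3 0.3] gap 0.998
dp now-axes [ 0.2537  0.0133 -0.1605] rotvec [-0.     0.571  0.   ] dp target-axes [0.3002 0.0133 0.0021] dist 0.3
```

View pics/s2.png

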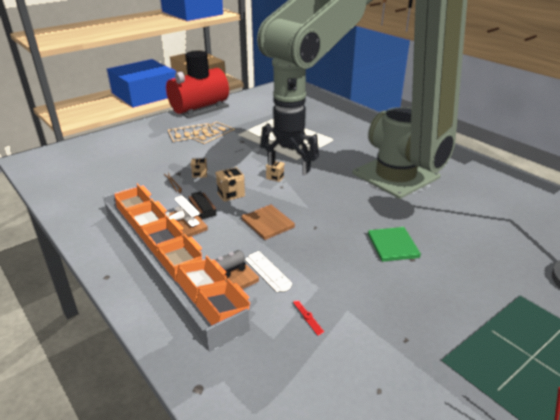

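The scene view shows the plinth at (268,221) squared up in front of the gap, with the wing, block, propeller and tweezers untouched. Now the cab: first to above it, then tilt.

```bash

python3 -m handwheel '[{"rotation":[0,0.143,0],"dp":[0,0,0],"grip":1},{"rotation":[0,0.143,0],"dp":[0,0,0],"grip":1},{"rotation":[0,0.143,0],"dp":[0,0,0],"grip":1},{"rotation":[0,0.143,0],"dp":[0,0,0],"grip":1}]' >/dev/null
python3 -m handwheel '[{"rotation":[-0.1,0,0],"dp":[0.036,0,0.013],"grip":1},{"rotation":[-0.1,0,0],"dp":[0.036,0,0.013],"grip":1},{"rotation":[-0.1,0,0],"dp":[0.036,0,0.013],"grip":1},{"rotation":[-0.1,0,0],"dp":[0.036,0,0.013],"grip":1},{"rotation":[-0.1,0,0],"dp":[0.036,0,0.013],"grip":1},{"rotation":[-0.1,0,0],"dp":[0.036,0,0.013],"grip":1},{"rotation":[-0.1,0,0],"dp":[0.036,0,0.013],"grip":1},{"rotation":[0,0,0],"dp":[0.036,0,0.013],"grip":1}]' | grep -E "pos|for"
python3 go.py .553 -.253 .1185 -100.5 40
python3 - <<'E'
from h import *
import pickle
s=pickle.load(open("p0.pkl","rb"))[0]
# plinth check from view t2 / s2
a=cv2.imread("pics/s2.png")[:,:,::-1]; b=cv2.imread("pics/t2.png")[:,:,::-1]; S=pickle.load(open("p0.pkl","rb"))
for im,sc,roi in((a,S[0],(236,200,300,245)),(b,S[1],(250,190,345,260))):
    h=cv2.cvtColor(np.ascontiguousarray(im),cv2.COLOR_RGB2HSV).astype(int); m=(h[:,:,0]<18)&(h[:,:,1]>90)
    q=np.zeros_like(m); x0,y0,x1,y1=roi; q[y0:y1,x0:x1]=1; m&=q
    n,L,st,c=cv2.connectedComponentsWithStats(m.astype(np.uint8)); i=1+np.argmax(st[1:,4])
    ct=cv2.findContours((L==i).astype(np.uint8),0,cv2.CHAIN_APPROX_NONE)[0][0].reshape(-1,2)
    r=cv2.minAreaRect((cast(sc,ct,.016)[:,:2]*1000).astype(np.float32)); print(st[i],np.round(r[0],1),np.round(r[1],1),r[2])
E
```

```text
ee_pos: [0.5461, -0.2479, 0.1747]
force: [0.7, 0.3, -0.9]
t 8.75 pos [ 0.5461 -0.2479  0.1747] J [-22.  44.  63.  -8. 112.  78.] F [ 0.7  0.3 -0.9] gap 0.999
dp now-axes [0.004  0.0378 0.0422] rotvec [0.007 0.007 0.002] dp target-axes [0.0037 0.0381 0.042 ] dist 0.057
[ 242  205   52   34 1026] [497.1 -42.3] [133.9 108.6] 86.04449462890625
[ 296  204   32   39 1105] [491.3 -63.1] [ 86.1 105.2] 87.80989074707031
```

```bash

python3 -m handwheel '[{"rotation":[0,0,0],"dp":[0.002,0.019,0.021],"grip":1},{"rotation":[0,0,0],"dp":[0.002,0.019,0.021],"grip":1},{"rotation":[0,0,0],"dp":[0,0,0],"grip":1}]' | grep -E "pos|for"
python3 go.py .553 -.253 .1185 -100.5 40
python3 go.py .4775 -.239 .0265 -100.5 40
python3 - <<'E'
from h import *
snap("top","t3.png");a=snap("scene","s3.png")
b=cv2.imread("pics/t3.png")[190:250,340:440]; a=cv2.imread("pics/s3.png")[140:220,180:300]
cv2.imwrite("pics/c3.png",np.hstack([cv2.resize(b,(400,400*60//100)),cv2.resize(a,(360,240))]))
E
```

```text
ee_pos: [0.5506, -0.2517, 0.1182]
force: [-0.7, 0.3, -0.3]
t 9.05 pos [ 0.5506 -0.2517  0.1182] J [-22.  47.  66.  -8. 107.  79.] F [-0.7  0.3 -0.3] gap 1.004
dp now-axes [ 0.0009 -0.0019  0.0017] rotvec [0.009 0.006 0.001] dp target-axes [ 0.0009 -0.0019  0.0018] dist 0.003
t 9.05 pos [ 0.5506 -0.2517  0.1182] J [-22.  47.  66.  -8. 107.  79.] F [-0.7  0.3 -0.3] gap 1.004
dp now-axes [0.0008 0.1179 0.0031] rotvec [0.009 0.006 0.001] dp target-axes [0.0009 0.118  0.0021] dist 0.118
```

View pics/c3.png

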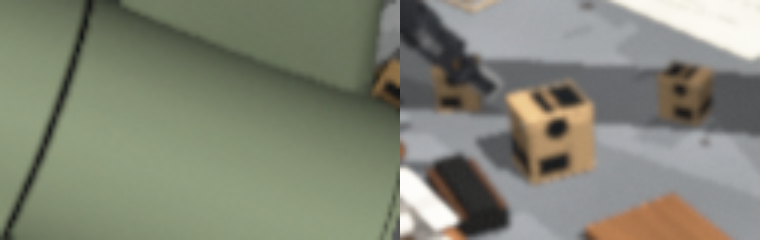

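```bash
python3 - <<'E'
from h import *
import pickle
s=pickle.load(open("p0.pkl","rb"))[0]; st=ctrl.get_state(); R=st["ee_rot"];p=st["ee_pos"]
print(proj(s,[p,p+R[:,0]*.045,p-R[:,0]*.045,p-R[:,1]*.1,[.487,-.241,.076],[.487,-.241,0]]).round(), R.round(3))
a=cv2.imread("pics/s3.png")[60:240,140:340]
cv2.imwrite("pics/c3b.png",cv2.resize(a,(800,720))[:600])
E
```

```text
[[208. 165.]
 [202. 159.]
 [214. 172.]
 [184. 147.]
 [229. 173.]
 [231. 195.]] [[-0.177 -0.635  0.752]
 [-0.984  0.115 -0.135]
 [-0.001 -0.764 -0.645]]
```

View pics/c3b.png

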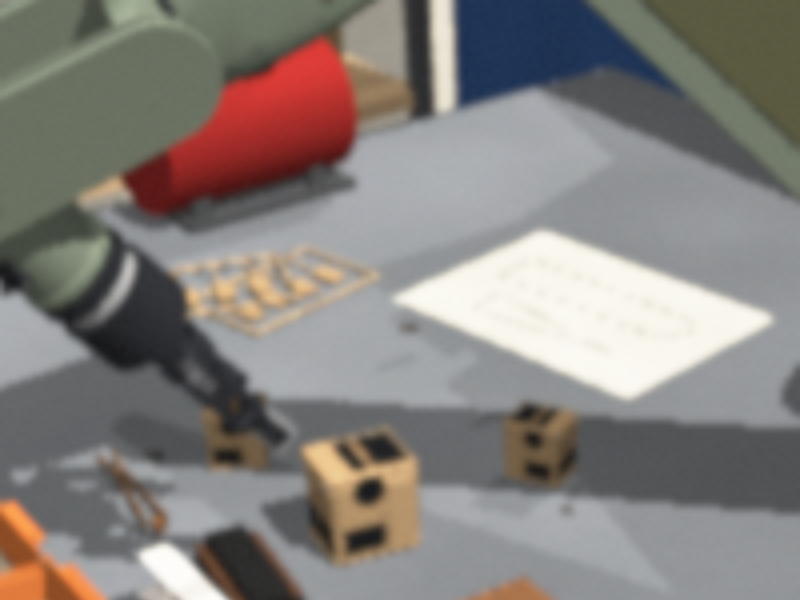

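Gripper is tilted as planned: the near fingertip at about (211,170) agrees with the projected (214,172). Going in and closing.

```bash

python3 -m handwheel '[{"rotation":[0,0,0],"dp":[0,0.03,0.001],"grip":1},{"rotation":[0,0,0],"dp":[0,0.03,0.001],"grip":1},{"rotation":[0,0,0],"dp":[0,0.03,0.001],"grip":1},{"rotation":[0,0,0],"dp":[0,0.018,0],"grip":1},{"rotation":[0,0,0],"dp":[0,0.01,0],"grip":1},{"rotation":[0,0,0],"dp":[0,0,0],"grip":0.6}]' | grep -E "pos|for|gap"
python3 -m handwheel '[{"rotation":[0,0,0],"dp":[0,0,0],"grip":0.4},{"rotation":[0,0,0],"dp":[0,0,0],"grip":0},{"rotation":[0,0,0],"dp":[0,0,0],"grip":-1},{"rotation":[0,0,0],"dp":[0,0,0],"grip":-1},{"rotation":[0,0,0],"dp":[0,0,0],"grip":-1}]' | grep -E "pos|for|gap"
python3 go.py .4775 -.239 .0265 -100.5 40
```

```text
ee_pos: [0.479, -0.239, 0.0312]
force: [-0.7, -0.6, 0.6]
finger_gap: 0.86
ee_pos: [0.4807, -0.2396, 0.0317]
force: [4.4, -0.1, 6.9]
finger_gap: 0.7
t 10.25 pos [ 0.4807 -0.2396  0.0317] J [-23.  46.  83.  -8.  91.  80.] F [ 4.4 -0.1  6.9] gap 0.7
dp now-axes [-0.0001  0.006   0.0009] rotvec [-0.002  0.002  0.003] dp target-axes [-0.0001  0.006   0.0009] dist 0.006
```

```bash

python3 -m handwheel '[{"rotation":[0,0,0],"dp":[0,-0.008,-0.0065],"grip":-1},{"rotation":[0,0,0],"dp":[0,-0.023,-0.0195],"grip":-1},{"rotation":[0,0,0],"dp":[0,-0.03,-0.026],"grip":-1},{"rotation":[0,0,0],"dp":[0,-0.03,-0.026],"grip":-1},{"rotation":[0.1,0,0],"dp":[0,-0.02,-0.01],"grip":-1},{"rotation":[0.13,0,0],"dp":[0,0,0],"grip":-1},{"rotation":[0.13,0,0],"dp":[0,0,0],"grip":-1},{"rotation":[0.13,0,0],"dp":[0,0,0],"grip":-1}]' | grep -E "pos|for|gap"
python3 -m handwheel '[{"rotation":[0.13,0,0],"dp":[0,0,0],"grip":-1},{"rotation":[0.13,0,0],"dp":[0,0,0],"grip":-1},{"rotation":[0.13,0,0],"dp":[0,0,0],"grip":-1},{"rotation":[0.13,0,0],"dp":[0,0,0],"grip":-1},{"rotation":[0.13,0,0],"dp":[0,0,0],"grip":-1},{"rotation":[0.13,0,0],"dp":[0,0,0],"grip":-1},{"rotation":[0.13,0,0],"dp":[0,0,0],"grip":-1},{"rotation":[0.13,0,0],"dp":[0,0,0],"grip":-1}]' | grep -E "pos|for|gap"
python3 go.py .48 -.239 .1265 -100.5 -50
python3 - <<'E'
from h import *
snap("top","t4.png");a=snap("scene","s4.png")
b=cv2.imread("pics/t4.png")[170:270,330:450]; a=cv2.imread("pics/s4.png")[90:220,160:300]
cv2.imwrite("pics/c4.png",np.hstack([cv2.resize(b,(400,333)),cv2.resize(a,(359,333))]))
E
```

```text
ee_pos: [0.4836, -0.2401, 0.173]
force: [1.0, 0.3, -0.9]
finger_gap: 0.696
ee_pos: [0.4883, -0.2287, 0.1721]
force: [0.6, -0.2, -1.4]
finger_gap: 0.694
t 11.85 pos [ 0.4883 -0.2287  0.1721] J [-37.   7. 126.  55.  22.  15.] F [ 0.6 -0.2 -1.4] gap 0.694
dp now-axes [ 0.0127  0.0317 -0.0329] rotvec [ 0.216  0.002 -0.043] dp target-axes [ 0.0116  0.0244 -0.039 ] dist 0.047
```

View pics/c4.png

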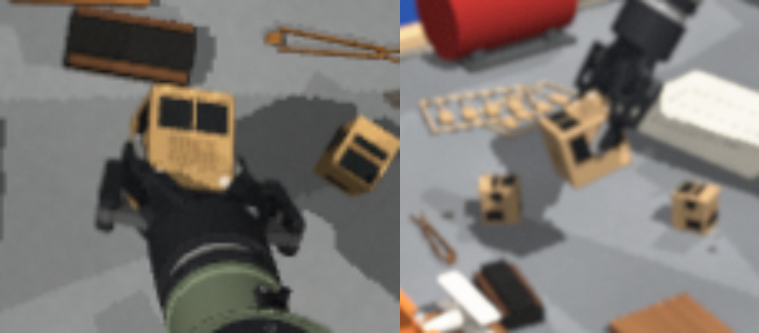

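The face now turned up has a two-pane windscreen and grille, so the front is confirmed and the back wall is facing down. Finishing the turn.

```bash

python3 -m handwheel '[{"rotation":[0.055,0,-0.011],"dp":[0.003,0,0],"grip":-1},{"rotation":[0.055,0,-0.011],"dp":[0.003,0,0],"grip":-1},{"rotation":[0.055,0,-0.011],"dp":[0.003,0,0],"grip":-1},{"rotation":[0.055,0,-0.011],"dp":[0.003,0,0],"grip":-1},{"rotation":[0,0,0],"dp":[0,0,0],"grip":-1}]' | grep -E "pos|for|gap"
python3 go.py .48 -.239 .1265 -100.5 -50
python3 - <<'E'
from h import *
s=ctrl.get_state(); R=s["ee_rot"]; print(R.round(3))
E
```

```text
ee_pos: [0.4881, -0.2367, 0.1707]
force: [-0.9, -0.5, -1.5]
finger_gap: 0.696
t 12.45 pos [ 0.4881 -0.2367  0.1707] J [-40.   8. 134. 103.  23. -35.] F [-0.9 -0.5 -1.5] gap 0.696
dp now-axes [ 0.0041  0.024  -0.0379] rotvec [ 0.035 -0.001 -0.014] dp target-axes [ 0.0037  0.0227 -0.0387] dist 0.045
[[-0.172  0.733  0.658]
 [-0.985 -0.121 -0.122]
 [-0.01  -0.669  0.743]]
```

```bash

python3 -m handwheel '[{"rotation":[0.035,0,-0.014],"dp":[0,0.013,-0.015],"grip":-1},{"rotation":[0,0,0],"dp":[0,0.019,-0.023],"grip":-1},{"rotation":[0,0,0],"dp":[0,0.019,-0.023],"grip":-1},{"rotation":[0,0,0],"dp":[0,0.013,-0.015],"grip":-1},{"rotation":[0,0,0],"dp":[0,0,0],"grip":-1}]' | grep -E "pos|for|gap"
python3 go.py .49 -.239 .0294 -100.5 -50
```

```text
ee_pos: [0.4886, -0.2337, 0.0757]
force: [0.2, 1.3, -1.2]
finger_gap: 0.696
t 12.95 pos [ 0.4886 -0.2337  0.0757] J [-40.  22. 141. 139.  35. -74.] F [ 0.2  1.3 -1.2] gap 0.696
dp now-axes [ 0.0055  0.0319 -0.0336] rotvec [ 0.013 -0.002 -0.015] dp target-axes [ 0.005   0.0315 -0.034 ] dist 0.047
```

```bash

python3 -m handwheel '[{"rotation":[0.013,0,-0.014],"dp":[0,0.009,-0.011],"grip":-1},{"rotation":[0,0,0],"dp":[0,0.009,-0.011],"grip":-1},{"rotation":[0,0,0],"dp":[0,0.006,-0.008],"grip":-1},{"rotation":[0,0,0],"dp":[0,0,0],"grip":-1}]' | grep -E "pos|for|gap"
python3 go.py .49 -.239 .0294 -100.5 -50
```

```text
ee_pos: [0.4887, -0.2343, 0.04]
force: [-0.1, 0.1, -1.1]
finger_gap: 0.693
t 13.35 pos [ 0.4887 -0.2343  0.04  ] J [-39.  29. 144. 148.  44. -85.] F [-0.1  0.1 -1.1] gap 0.693
dp now-axes [ 0.0044  0.0084 -0.0068] rotvec [-0.005 -0.     0.001] dp target-axes [ 0.0044  0.0084 -0.0068] dist 0.012
```

```bash

python3 -m handwheel '[{"rotation":[-0.005,0,0],"dp":[0,0.002,-0.0023],"grip":-1},{"rotation":[0,0,0],"dp":[0,0.002,-0.0023],"grip":-1},{"rotation":[0,0,0],"dp":[0,0.0007,-0.0008],"grip":-1},{"rotation":[0,0,0],"dp":[0,0,0],"grip":-1}]' | grep -E "pos|for|gap"
python3 -m handwheel '[{"rotation":[0,0,0],"dp":[0,0.0007,-0.0008],"grip":-1},{"rotation":[0,0,0],"dp":[0,0,0],"grip":-1}]' | grep -E "pos|for|gap"
python3 -m handwheel '[{"rotation":[0,0,0],"dp":[0,0.0007,-0.0008],"grip":-1},{"rotation":[0,0,0],"dp":[0,0,0],"grip":-1}]' | grep -E "pos|for|gap"
python3 go.py .49 -.239 .0294 -100.5 -50
```

```text
ee_pos: [0.4878, -0.2349, 0.0329]
force: [0.5, 0.2, -1.1]
finger_gap: 0.696
ee_pos: [0.4878, -0.235, 0.0319]
force: [0.7, 0.2, -0.8]
finger_gap: 0.698
ee_pos: [0.4879, -0.235, 0.0319]
force: [-4.3, 1.1, 9.3]
finger_gap: 0.7
t 14.15 pos [ 0.4879 -0.235   0.0319] J [-39.  30. 144. 149.  45. -87.] F [-4.3  1.1  9.3] gap 0.7
dp now-axes [ 0.0036  0.0037 -0.0001] rotvec [-0.003  0.001  0.005] dp target-axes [ 0.0036  0.0037 -0.0001] dist 0.005
```

Contact at Fz 9 N. Releasing and backing off along the tool axis.

```bash

python3 -m handwheel '[{"rotation":[0,0,0],"dp":[0,0,0],"grip":0.5},{"rotation":[0,0,0],"dp":[0,0,0],"grip":0.7},{"rotation":[0,0,0],"dp":[0,0,0],"grip":1},{"rotation":[0,0,0],"dp":[0,0,0],"grip":1},{"rotation":[0,0,0],"dp":[0,-0.02,0],"grip":1},{"rotation":[0,0,0],"dp":[0,-0.03,0],"grip":1},{"rotation":[0,0,0],"dp":[0,-0.03,0],"grip":1},{"rotation":[0,0,0],"dp":[0,-0.03,0],"grip":1}]' | grep -E "pos|for|gap"
python3 go.py .49 -.239 .25 -100.5 0
python3 - <<'E'
from h import *
snap("top","t5.png");a=snap("scene","s5.png")
b=cv2.imread("pics/t5.png")[170:270,330:450]; a=cv2.imread("pics/s5.png")[120:250,180:320]
cv2.imwrite("pics/c5.png",np.hstack([cv2.resize(b,(400,333)),cv2.resize(a,(359,333))]))
E
```

```text
ee_pos: [0.404, -0.2185, 0.1013]
force: [0.8, -0.6, 1.2]
finger_gap: 1.001
t 14.95 pos [ 0.404  -0.2185  0.1013] J [-49.  14. 149. 130.  38. -74.] F [ 0.8 -0.6  1.2] gap 1.001
dp now-axes [ 0.0047 -0.0282  0.1706] rotvec [-0.871 -0.001  0.004] dp target-axes [ 0.0045 -0.1487  0.0883] dist 0.173
```

View pics/c5.png

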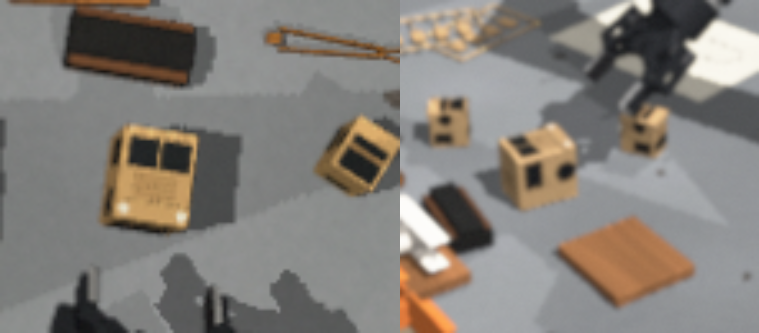

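The cab stands on its back wall, windscreen up and roof toward the row, at about crop (155,180). Raising the tool to swing over for the second grasp.

```bash

python3 -m handwheel '[{"rotation":[0,0,0],"dp":[0,-0.019,0.033],"grip":1},{"rotation":[0,0,0],"dp":[0,-0.019,0.033],"grip":1},{"rotation":[0,0,0],"dp":[0,-0.019,0.033],"grip":1},{"rotation":[-0.1,0,0],"dp":[0,-0.02,0.04],"grip":1},{"rotation":[-0.12,0,0],"dp":[0,-0.01,0.03],"grip":1},{"rotation":[-0.12,0,0],"dp":[0,0,0.02],"grip":1},{"rotation":[-0.12,0,0],"dp":[0,0,0.01],"grip":1},{"rotation":[-0.12,0,0],"dp":[0,0,0],"grip":1}]' | grep -E "pos|for|gap"
python3 go.py .57 -.25 .2 -100.5 50
python3 - <<'E'
from h import *
import pickle
S=pickle.load(open("p0.pkl","rb"))[1]
b=cv2.imread("pics/t5.png")[:,:,::-1]; h=cv2.cvtColor(np.ascontiguousarray(b),cv2.COLOR_RGB2HSV).astype(int)
m=(h[:,:,0]>8)&(h[:,:,0]<26)&(h[:,:,1]>55)&(h[:,:,2]>80); q=np.zeros_like(m); q[200:245,355:396]=1; m&=q
m=cv2.morphologyEx(m.astype(np.uint8),cv2.MORPH_CLOSE,np.ones((7,7)))
ct=max(cv2.findContours(m,0,cv2.CHAIN_APPROX_NONE)[0],key=cv2.contourArea).reshape(-1,2)
P=cast(S,ct,.072)[:,:2]*1000
for yaw in(-8,-10.5,-12): 
    c,s=np.cos(np.radians(yaw)),np.sin(np.radians(yaw)); ax=P@[c,s]; ay=P@[-s,c]
    X=np.percentile(ax,[0,4,96,100]);Y=np.percentile(ay,[0,4,96,100])
    C=np.array([X[2]+X[3],0])/2; cx=(X[3]+1)-38; cy=(Y[0]-1)+30
    print(yaw,X.round(),Y.round(),'ctr from far edges',(cx*c-cy*s).round(1),(cx*s+cy*c).round(1))
r=cv2.minAreaRect(P.astype(np.float32)); print(r)
E
```

```text
ee_pos: [0.4474, -0.201, 0.2134]
force: [-0.2, 0.5, -0.1]
finger_gap: 1.002
t 15.85 pos [ 0.4474 -0.201   0.2134] J [-39.  -0. 125.  42.  32.  27.] F [-0.2  0.5 -0.1] gap 1.002
dp now-axes [0.0354 0.0834 0.0969] rotvec [-1.492  0.083 -0.06 ] dp target-axes [ 0.0258 -0.0906  0.0935] dist 0.133
-8 [463. 467. 547. 548.] [-193. -192. -122. -121.] ctr from far edges 483.1 -233.7
-10.5 [471. 474. 553. 554.] [-170. -169. -100. -100.] ctr from far edges 482.6 -232.5
-12 [473. 477. 557. 558.] [-157. -156.  -87.  -86.] ctr from far edges 482.8 -233.5
((479.11181640625, -225.72137451171875), (69.92002868652344, 83.29151153564453), 79.56390380859375)
```

```bash

python3 -m handwheel '[{"rotation":[-0.124,0.007,-0.005],"dp":[0,-0.005,0],"grip":1},{"rotation":[-0.124,0.007,-0.005],"dp":[0,0,0],"grip":1},{"rotation":[-0.124,0.007,-0.005],"dp":[0,0,0.01],"grip":1},{"rotation":[-0.124,0.007,-0.005],"dp":[0,0,0.01],"grip":1},{"rotation":[-0.124,0.007,-0.005],"dp":[0,0,0.01],"grip":1},{"rotation":[-0.124,0.007,-0.005],"dp":[0,0,0.01],"grip":1},{"rotation":[-0.124,0.007,-0.005],"dp":[0,0,0.01],"grip":1},{"rotation":[-0.124,0.007,-0.005],"dp":[0,0,0.01],"grip":1}]' | grep -E "pos|for|gap"
python3 -m handwheel '[{"rotation":[-0.124,0.007,-0.005],"dp":[0,0,0],"grip":1},{"rotation":[-0.124,0.007,-0.005],"dp":[0,0,0],"grip":1},{"rotation":[-0.124,0.007,-0.005],"dp":[0,0,0],"grip":1},{"rotation":[-0.124,0.007,-0.005],"dp":[0,0,0],"grip":1},{"rotation":[0,0,0],"dp":[0,0,0],"grip":1}]' | grep -E "pos|for|gap"
python3 go.py .5616 -.248 .1036 -100.5 50
```

```text
ee_pos: [0.5047, -0.2078, 0.2219]
force: [-0.7, -0.0, 0.4]
finger_gap: 1.001
ee_pos: [0.5048, -0.2076, 0.2167]
force: [0.8, -0.8, -0.5]
finger_gap: 0.999
t 17.15 pos [ 0.5048 -0.2076  0.2167] J [-20.  42.  67.  -8. 119.  80.] F [ 0.8 -0.8 -0.5] gap 0.999
dp now-axes [0.0307 0.0279 0.1262] rotvec [-0.029  0.01  -0.002] dp target-axes [0.0293 0.0242 0.1273] dist 0.133
```

```bash

python3 -m handwheel '[{"rotation":[-0.029,0.01,-0.002],"dp":[0.0075,0.006,0.0318],"grip":1},{"rotation":[0,0,0],"dp":[0.0075,0.006,0.0318],"grip":1},{"rotation":[0,0,0],"dp":[0.0075,0.006,0.0318],"grip":1},{"rotation":[0,0,0],"dp":[0.007,0.006,0.0318],"grip":1},{"rotation":[0,0,0],"dp":[0,0,0],"grip":1}]' | grep -E "pos|for|gap"
python3 go.py .4712 -.2314 .0264 -100.5 50
```

```text
ee_pos: [0.5616, -0.2497, 0.1062]
force: [0.2, 0.6, -0.1]
finger_gap: 1.0
t 17.65 pos [ 0.5616 -0.2497  0.1062] J [-21.  54.  59.  -9. 117.  79.] F [ 0.2  0.6 -0.1] gap 1.0
dp now-axes [-0.0014  0.1219  0.0012] rotvec [-0.005 -0.002 -0.001] dp target-axes [-0.0015  0.1219  0.0018] dist 0.122
```

```bash

python3 -m handwheel '[{"rotation":[-0.005,-0.002,0],"dp":[-0.001,0.03,0.001],"grip":1},{"rotation":[0,0,0],"dp":[-0.0005,0.03,0.001],"grip":1},{"rotation":[0,0,0],"dp":[0,0.03,0],"grip":1},{"rotation":[0,0,0],"dp":[0,0.02,0],"grip":1},{"rotation":[0,0,0],"dp":[0,0.011,0],"grip":1},{"rotation":[0,0,0],"dp":[0,0,0],"grip":0.6},{"rotation":[0,0,0],"dp":[0,0,0],"grip":0.4}]' | grep -E "pos|for|gap"
python3 -m handwheel '[{"rotation":[0,0,0],"dp":[0,0,0],"grip":0},{"rotation":[0,0,0],"dp":[0,0,0],"grip":-1},{"rotation":[0,0,0],"dp":[0,0,0],"grip":-1},{"rotation":[0,0,0],"dp":[0,0,0],"grip":-1}]' | grep -E "pos|for|gap"
python3 go.py .4712 -.2314 .0264 -100.5 50
```

```text
ee_pos: [0.4738, -0.2321, 0.0321]
force: [-0.6, -1.1, 0.3]
finger_gap: 0.703
ee_pos: [0.4741, -0.2322, 0.0322]
force: [2.0, 0.1, 6.4]
finger_gap: 0.694
t 18.75 pos [ 0.4741 -0.2322  0.0322] J [-22.  50.  79.  -9. 100.  81.] F [2.  0.1 6.4] gap 0.694
dp now-axes [-0.0003  0.006   0.0025] rotvec [-0.007 -0.003  0.001] dp target-axes [-0.0002  0.006   0.0026] dist 0.007
```

```bash

python3 -m handwheel '[{"rotation":[0,0,0],"dp":[0,-0.0065,-0.0077],"grip":-1},{"rotation":[0,0,0],"dp":[0,-0.019,-0.023],"grip":-1},{"rotation":[0,0,0],"dp":[0,-0.026,-0.031],"grip":-1},{"rotation":[0,0,0],"dp":[0,-0.026,-0.031],"grip":-1},{"rotation":[0,0,0],"dp":[-0.02,-0.02,-0.02],"grip":-1},{"rotation":[0,0,0],"dp":[-0.034,0,0],"grip":-1},{"rotation":[0,0,0],"dp":[-0.034,0,0],"grip":-1},{"rotation":[0,0,0],"dp":[-0.034,0,0],"grip":-1}]' | grep -E "pos|for|gap"
python3 -m handwheel '[{"rotation":[0.08,0,0],"dp":[-0.034,0,0],"grip":-1},{"rotation":[0.13,0,0],"dp":[-0.025,0,0],"grip":-1},{"rotation":[0.13,0,0],"dp":[0,0,0],"grip":-1},{"rotation":[0.13,0,0],"dp":[0,0,0],"grip":-1},{"rotation":[0.13,0,0],"dp":[0,0,0],"grip":-1},{"rotation":[0.13,0,0],"dp":[0,0,0],"grip":-1},{"rotation":[0.13,0,0],"dp":[0,0,0],"grip":-1}]' | grep -E "pos|for|gap"
python3 go.py .5 -.045 .15 -93.4 -40
python3 - <<'E'
from h import *
import pickle
S=pickle.load(open("p0.pkl","rb"))
for sc,f,x0,y0,x1,y1 in((S[1],"t5",270,185,350,260),(S[0],"s5",236,198,305,248)):
    b=cv2.imread(f"pics/{f}.png")[:,:,::-1]; h=cv2.cvtColor(np.ascontiguousarray(b),cv2.COLOR_RGB2HSV).astype(int)
    m=(h[:,:,0]<18)&(h[:,:,1]>90); q=np.zeros_like(m); q[y0:y1,x0:x1]=1; m=(m&q).astype(np.uint8)
    ct=max(cv2.findContours(m,0,cv2.CHAIN_APPROX_NONE)[0],key=cv2.contourArea).reshape(-1,2)
    print(ct.min(0),ct.max(0),cv2.minAreaRect((cast(sc,ct,.016)[:,:2]*1000).astype(np.float32)))
E
```

```text
ee_pos: [0.4972, -0.1109, 0.1801]
force: [-0.0, -0.2, -2.1]
finger_gap: 0.695
ee_pos: [0.5079, -0.0539, 0.1807]
force: [-0.0, -0.0, -1.5]
finger_gap: 0.695
t 20.25 pos [ 0.5079 -0.0539  0.1807] J [ -7.  15. 102.  -0.  63.  93.] F [-0.  -0.  -1.5] gap 0.695
dp now-axes [-0.0074  0.0307 -0.0094] rotvec [ 0.698 -0.119  0.046] dp target-axes [-0.0085  0.0181 -0.0262] dist 0.033
[284 204] [327 242] ((492.46405029296875, -46.56532287597656), (119.66853332519531, 103.75352478027344), 86.49964904785156)
[242 205] [293 238] ((497.2740173339844, -40.418853759765625), (130.22462463378906, 108.53315734863281), 86.29612731933594)
```

Plinth now at (0.4925,-0.0466), yaw -3.5°, and the box size matches (119.7 x 103.8). Completing the turn above it.

```bash

python3 -m handwheel '[{"rotation":[0.116,-0.02,0.008],"dp":[-0.001,0,-0.002],"grip":-1},{"rotation":[0.116,-0.02,0.008],"dp":[-0.001,0,-0.002],"grip":-1},{"rotation":[0.116,-0.02,0.008],"dp":[-0.001,0,-0.002],"grip":-1},{"rotation":[0.116,-0.02,0.008],"dp":[-0.001,0,-0.002],"grip":-1},{"rotation":[0.116,-0.02,0.008],"dp":[-0.001,0,-0.002],"grip":-1},{"rotation":[0.116,-0.02,0.008],"dp":[-0.001,0,-0.002],"grip":-1},{"rotation":[0,0,0],"dp":[0,0,0],"grip":-1}]' | grep -E "pos|for|gap"
python3 go.py .4962 -.0468 .08 -93.4 -40
```

```text
ee_pos: [0.4965, -0.0408, 0.1752]
force: [-0.4, 0.6, -1.7]
finger_gap: 0.695
t 20.95 pos [ 0.4965 -0.0408  0.1752] J [ -9.   2. 130.  20.  12.  67.] F [-0.4  0.6 -1.7] gap 0.695
dp now-axes [ 0.0081  0.0767 -0.056 ] rotvec [ 0.067 -0.011 -0.019] dp target-axes [ 0.006   0.0729 -0.0611] dist 0.095
```

```bash

python3 -m handwheel '[{"rotation":[0.022,-0.004,-0.006],"dp":[0.002,0.01,-0.008],"grip":-1},{"rotation":[0.022,-0.004,-0.006],"dp":[0.002,0.012,-0.01],"grip":-1},{"rotation":[0.022,-0.004,-0.006],"dp":[0.002,0.012,-0.01],"grip":-1},{"rotation":[0,0,0],"dp":[0,0.014,-0.012],"grip":-1},{"rotation":[0,0,0],"dp":[0,0.014,-0.012],"grip":-1},{"rotation":[0,0,0],"dp":[0,0,0],"grip":-1}]' | grep -E "pos|for|gap"
python3 go.py .4962 -.0468 .0475 -93.4 -40
```

```text
ee_pos: [0.503, -0.0344, 0.145]
force: [-0.9, -0.3, -1.2]
finger_gap: 0.697
t 21.55 pos [ 0.503  -0.0344  0.145 ] J [ -9.   6. 135.  80.   6.   6.] F [-0.9 -0.3 -1.2] gap 0.697
dp now-axes [ 0.0158  0.0715 -0.066 ] rotvec [ 0.018 -0.004 -0.039] dp target-axes [ 0.0128  0.0708 -0.0673] dist 0.099
```

```bash

python3 -m handwheel '[{"rotation":[0.006,0,-0.013],"dp":[0.002,0.005,-0.005],"grip":-1},{"rotation":[0.006,0,-0.013],"dp":[0.002,0.005,-0.005],"grip":-1},{"rotation":[0.006,0,-0.013],"dp":[0.002,0.006,-0.006],"grip":-1},{"rotation":[0,0,0],"dp":[0.002,0.008,-0.008],"grip":-1},{"rotation":[0,0,0],"dp":[0.002,0.008,-0.008],"grip":-1},{"rotation":[0,0,0],"dp":[0.002,0.008,-0.008],"grip":-1},{"rotation":[0,0,0],"dp":[0,0,0],"grip":-1}]' | grep -E "pos|for|gap"
python3 go.py .4962 -.0468 .0475 -93.4 -40
```

```text
ee_pos: [0.499, -0.0391, 0.1037]
force: [-0.1, -0.4, -2.1]
finger_gap: 0.698
t 22.25 pos [ 0.499  -0.0391  0.1037] J [ -9.  11. 139. 149.  10. -64.] F [-0.1 -0.4 -2.1] gap 0.698
dp now-axes [ 0.0092  0.0416 -0.0376] rotvec [ 0.008 -0.003 -0.029] dp target-axes [ 0.0079  0.0415 -0.0379] dist 0.057
```

```bash

python3 -m handwheel '[{"rotation":[0.004,0,-0.015],"dp":[0.002,0.006,-0.005],"grip":-1},{"rotation":[0.004,0,-0.014],"dp":[0.002,0.006,-0.005],"grip":-1},{"rotation":[0,0,0],"dp":[0.003,0.006,-0.005],"grip":-1},{"rotation":[0,0,0],"dp":[0.002,0.006,-0.006],"grip":-1},{"rotation":[0,0,0],"dp":[0,0.006,-0.006],"grip":-1},{"rotation":[0,0,0],"dp":[0,0,0],"grip":-1}]' | grep -E "pos|for|gap"
python3 go.py .4962 -.0468 .0475 -93.4 -40
```

```text
ee_pos: [0.4975, -0.0472, 0.0639]
force: [-0.2, -0.2, -1.2]
finger_gap: 0.698
t 22.85 pos [ 0.4975 -0.0472  0.0639] J [ -9.  17. 143. 169.  20. -84.] F [-0.2 -0.2 -1.2] gap 0.698
dp now-axes [-0.0003  0.0117 -0.0116] rotvec [-0.001 -0.003 -0.001] dp target-axes [-0.0003  0.0117 -0.0116] dist 0.016
```

```bash

python3 -m handwheel '[{"rotation":[0,0,0],"dp":[0,0.005,-0.0045],"grip":-1},{"rotation":[0,0,0],"dp":[0,0.004,-0.0034],"grip":-1},{"rotation":[0,0,0],"dp":[0,0,0],"grip":-1}]' | grep -E "pos|for|gap"
python3 -m handwheel '[{"rotation":[0,0,0],"dp":[0,0.0015,-0.0014],"grip":-1},{"rotation":[0,0,0],"dp":[0,0,0],"grip":-1}]' | grep -E "pos|for"
python3 -m handwheel '[{"rotation":[0,0,0],"dp":[0,0.001,-0.0008],"grip":-1},{"rotation":[0,0,0],"dp":[0,0,0],"grip":-1}]' | grep -E "pos|for"
python3 -m handwheel '[{"rotation":[0,0,0],"dp":[0,0.0008,-0.0006],"grip":-1},{"rotation":[0,0,0],"dp":[0,0,0],"grip":-1}]' | grep -E "pos|for"
python3 go.py .4962 -.0468 .0455 -93.4 -40
```

```text
ee_pos: [0.4963, -0.0476, 0.0514]
force: [0.1, -0.1, -1.2]
finger_gap: 0.699
ee_pos: [0.4963, -0.0478, 0.0497]
force: [0.6, 0.8, -1.7]
ee_pos: [0.4963, -0.0478, 0.0485]
force: [0.3, -1.0, -1.3]
ee_pos: [0.4964, -0.0478, 0.0475]
force: [-0.0, -0.2, -0.7]
t 23.75 pos [ 0.4964 -0.0478  0.0475] J [ -9.  20. 144. 171.  24. -86.] F [-0.  -0.2 -0.7] gap 0.697
dp now-axes [-0.001   0.0014 -0.0015] rotvec [-0.001 -0.002  0.001] dp target-axes [-0.001   0.0014 -0.0015] dist 0.002
```

```bash

python3 -m handwheel '[{"rotation":[0,0,0],"dp":[0,0.0008,-0.0006],"grip":-1},{"rotation":[0,0,0],"dp":[0,0,0],"grip":-1}]' | grep -E "pos|for"
python3 -m handwheel '[{"rotation":[0,0,0],"dp":[0,0.0006,-0.0005],"grip":-1},{"rotation":[0,0,0],"dp":[0,0,0],"grip":-1}]' | grep -E "pos|for"
python3 go.py .4962 -.0468 .0455 -93.4 -40
python3 - <<'E'
from h import *
snap("top","t6.png");a=snap("scene","s6.png")
b=cv2.imread("pics/t6.png")[170:270,250:370]; a=cv2.imread("pics/s6.png")[120:260,190:340]
cv2.imwrite("pics/c6.png",np.hstack([cv2.resize(b,(400,333)),cv2.resize(a,(357,333))]))
E
```

```text
ee_pos: [0.4967, -0.0479, 0.0468]
force: [-1.4, -0.1, 1.5]
ee_pos: [0.497, -0.0479, 0.0467]
force: [-3.4, -0.1, 7.8]
t 24.15 pos [ 0.497  -0.0479  0.0467] J [ -9.  20. 144. 171.  24. -86.] F [-3.4 -0.1  7.8] gap 0.696
dp now-axes [-0.0011  0.0003 -0.0014] rotvec [-0.004 -0.002  0.001] dp target-axes [-0.0011  0.0004 -0.0014] dist 0.002
```

View pics/c6.png

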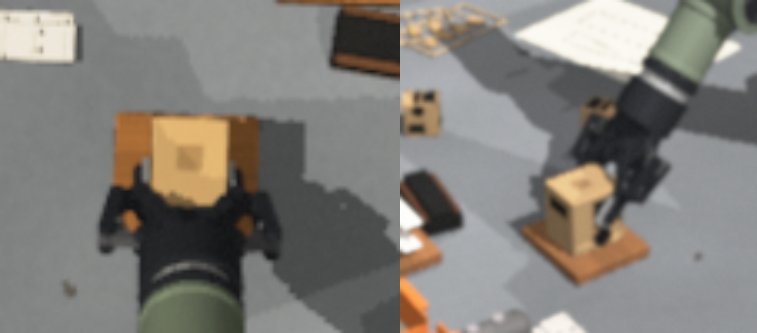

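Cab is upright on the plinth, with contact at Fz 8 N. Releasing and retreating upward.

```bash

python3 -m handwheel '[{"rotation":[0,0,0],"dp":[0,-0.0004,0.0003],"grip":0.5},{"rotation":[0,0,0],"dp":[0,0,0],"grip":0.7},{"rotation":[0,0,0],"dp":[0,0,0],"grip":1},{"rotation":[0,0,0],"dp":[0,0,0],"grip":1},{"rotation":[0,0,0],"dp":[0,-0.02,0.008],"grip":1},{"rotation":[0,0,0],"dp":[0,-0.03,0.015],"grip":1},{"rotation":[0,0,0],"dp":[0,-0.03,0.015],"grip":1},{"rotation":[0,0,0],"dp":[0,-0.03,0.015],"grip":1}]' | grep -E "pos|for|gap"
python3 go.py .38 -.04 .2 -93.4 -40
python3 - <<'E'
from h import *
s=snap("top","t7.png");a=snap("scene","s7.png")
h=cv2.cvtColor(s["pixels"],cv2.COLOR_RGB2HSV).astype(int); q=np.zeros(h.shape[:2],bool); q[185:260,270:350]=1
W=q&(h[:,:,0]<17)&(h[:,:,1]>90)|q&(h[:,:,0]<25)&(h[:,:,1]>60)&(h[:,:,2]>150)
ct=max(cv2.findContours(W.astype(np.uint8),0,cv2.CHAIN_APPROX_NONE)[0],key=cv2.contourArea).reshape(-1,2)
print('plinth',cv2.minAreaRect((cast(s,ct,.016)[:,:2]*1000).astype(np.float32)))
C=q&(h[:,:,0]>=14)&(h[:,:,0]<25)&(h[:,:,2]>175)
ct=max(cv2.findContours(C.astype(np.uint8),0,cv2.CHAIN_APPROX_NONE)[0],key=cv2.contourArea).reshape(-1,2)
print('roof',cv2.minAreaRect((cast(s,ct,.092)[:,:2]*1000).astype(np.float32)))
b=cv2.imread("pics/t7.png")[170:270,250:370]; a=cv2.imread("pics/s7.png")[120:260,190:340]
cv2.imwrite("pics/c7.png",np.hstack([cv2.resize(b,(400,333)),cv2.resize(a,(357,333))]))
E
```

```text
ee_pos: [0.4764, -0.0385, 0.1259]
force: [0.2, 0.8, -0.3]
finger_gap: 1.001
t 25.05 pos [ 0.4764 -0.0385  0.1259] J [-10.   6. 140. 136.   8. -51.] F [ 0.2  0.8 -0.3] gap 1.001
dp now-axes [ 0.0044 -0.1187 -0.0259] rotvec [-0.001 -0.004 -0.025] dp target-axes [ 0.0073 -0.1186 -0.026 ] dist 0.122
plinth ((497.19354248046875, -46.86995315551758), (119.03307342529297, 94.71420288085938), 87.79827880859375)
roof ((496.1993103027344, -46.14229965209961), (54.56456756591797, 65.11383056640625), 88.01366424560547)
```

View pics/c7.png

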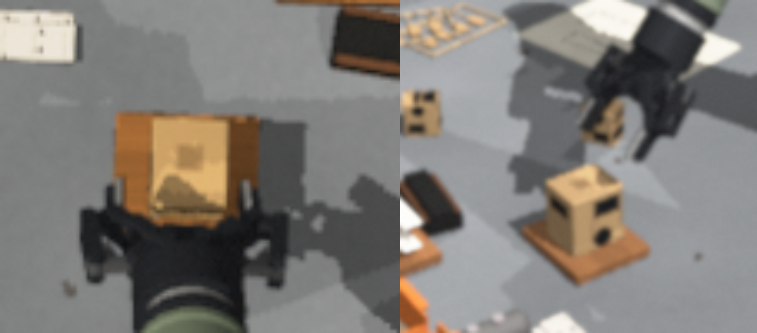

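Cab upright on the plinth: plain rear face with a small window toward the row, windscreen end toward the desk front. Swinging the tool behind the plinth's front edge for the push, tilted 20° to keep the body clear of the cab.

```bash

python3 -m handwheel '[{"rotation":[0,0,-0.01],"dp":[0,-0.02,0.005],"grip":1},{"rotation":[-0.03,0,-0.01],"dp":[0,-0.02,0],"grip":1},{"rotation":[-0.05,0,0],"dp":[0,-0.02,-0.005],"grip":1},{"rotation":[-0.05,0,0],"dp":[0,-0.02,-0.01],"grip":1},{"rotation":[-0.05,0,0],"dp":[0,-0.01,-0.01],"grip":0.2},{"rotation":[-0.05,0,0],"dp":[0,0,-0.01],"grip":0.2},{"rotation":[-0.05,0,0],"dp":[0,0,-0.01],"grip":0.2},{"rotation":[-0.05,0,0],"dp":[0,0,-0.01],"grip":0.2}]' | grep -E "pos|for|gap"
python3 go.py .41 -.042 .12 -93.4 -20
```

```text
ee_pos: [0.4417, -0.02, 0.1287]
force: [-0.5, -0.0, 0.2]
finger_gap: 0.6
t 25.95 pos [ 0.4417 -0.02    0.1287] J [ -9.   2. 137.  36.  12.  49.] F [-0.5 -0.   0.2] gap 0.6
dp now-axes [ 0.023  -0.0101 -0.0306] rotvec [-0.198  0.013 -0.072] dp target-axes [ 0.0238 -0.0022 -0.0315] dist 0.04
```

```bash

python3 -m handwheel '[{"rotation":[-0.05,0.003,-0.018],"dp":[0.006,-0.003,-0.009],"grip":0.1},{"rotation":[-0.05,0.003,-0.018],"dp":[0.006,-0.003,-0.009],"grip":0.1},{"rotation":[-0.05,0.003,-0.018],"dp":[0.006,-0.003,-0.009],"grip":0.1},{"rotation":[-0.05,0.003,-0.018],"dp":[0.006,-0.002,-0.009],"grip":0.1},{"rotation":[0,0,0],"dp":[0,0,0],"grip":0.1}]' | grep -E "pos|for|gap"
python3 go.py .41 -.042 .005 -93.4 -20
python3 - <<'E'
from h import *
s=snap("top","t8.png")
h=cv2.cvtColor(s["pixels"],cv2.COLOR_RGB2HSV).astype(int); q=np.zeros(h.shape[:2],bool); q[185:260,270:350]=1
C=q&(h[:,:,0]>=13)&(h[:,:,0]<25)&(h[:,:,2]>165)
ct=max(cv2.findContours(C.astype(np.uint8),0,cv2.CHAIN_APPROX_NONE)[0],key=cv2.contourArea).reshape(-1,2)
P=cast(s,ct,.092)*1000; print('roof',cv2.minAreaRect(P[:,:2].astype(np.float32)), P.max(0),P.min(0))
W=q&(h[:,:,0]<18)&(h[:,:,1]>90)&(h[:,:,2]<175)
v,u=np.where(W); Q=cast(s,np.c_[u,v],.016)*1000; print('wood ext',Q.min(0).round(),Q.max(0).round())
cv2.imwrite("pics/c8.png",cv2.resize(s["pixels"][170:280,250:370,::-1],(600,550)))
E
```

```text
ee_pos: [0.4053, -0.0419, 0.1218]
force: [0.9, 0.2, -0.4]
finger_gap: 0.549
t 26.45 pos [ 0.4053 -0.0419  0.1218] J [ -9.   2. 133.   5.  25.  80.] F [ 0.9  0.2 -0.4] gap 0.549
dp now-axes [-0.      0.1112 -0.0359] rotvec [-0.003  0.002 -0.002] dp target-axes [-0.0002  0.1113 -0.0355] dist 0.117
roof ((493.7106628417969, -44.76540756225586), (57.14558792114258, 70.45137786865234), 88.01232147216797) [529.39010844 -15.62518522  92.        ] [457.74789176 -74.45608272  92.        ]
wood ext [ 437. -108.   16.] [546.  14.  16.]
```

View pics/c8.png

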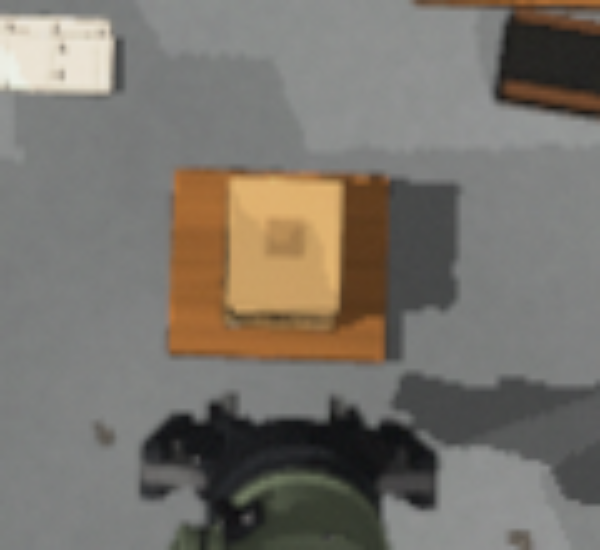

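Cab roof centre (493.7,-44.8) against plinth (492.5,-46.7) mm: centred within 2 mm and square. Descending and pushing.

```bash

python3 -m handwheel '[{"rotation":[0,0,0],"dp":[0,0.028,-0.009],"grip":0.1},{"rotation":[0,0,0],"dp":[0,0.028,-0.009],"grip":0.1},{"rotation":[0,0,0],"dp":[0,0.028,-0.009],"grip":0.1},{"rotation":[0,0,0],"dp":[0,0.018,-0.006],"grip":0.1},{"rotation":[0,0,0],"dp":[0,0.009,-0.003],"grip":0.1},{"rotation":[0,0,0],"dp":[0,0,0],"grip":0.1}]' | grep -E "pos|for|gap"
python3 go.py .43 -.043 .005 -93.4 -20
```

```text
ee_pos: [0.4099, -0.0401, 0.0167]
force: [-0.1, -0.8, -0.3]
finger_gap: 0.548
t 27.1 pos [ 0.4099 -0.0401  0.0167] J [ -9.  16. 141.  42.   4.  43.] F [-0.1 -0.8 -0.3] gap 0.548
dp now-axes [0.0019 0.0179 0.015 ] rotvec [-0.005 -0.001 -0.009] dp target-axes [0.0017 0.0179 0.0151] dist 0.023
```

```bash

python3 -m handwheel '[{"rotation":[-0.035,0,-0.004],"dp":[0.001,0.003,-0.001],"grip":0.1},{"rotation":[-0.035,0,-0.004],"dp":[0.001,0.004,-0.001],"grip":0.1},{"rotation":[0,0,0],"dp":[0,0.004,0],"grip":0.1},{"rotation":[0,0,0],"dp":[0,0.001,0],"grip":0.1},{"rotation":[0,0,0],"dp":[0,0,0],"grip":0.1}]' | grep -E "pos|for|gap"
python3 go.py .43 -.043 .005 -93.4 -16
```

```text
ee_pos: [0.413, -0.0403, 0.0079]
force: [-1.2, 0.8, 0.1]
finger_gap: 0.547
t 27.6 pos [ 0.413  -0.0403  0.0079] J [ -9.  18. 139.  19.   6.  66.] F [-1.2  0.8  0.1] gap 0.547
dp now-axes [0.0018 0.0079 0.0154] rotvec [-0.027  0.002 -0.007] dp target-axes [0.0017 0.0075 0.0156] dist 0.017
```

```bash

python3 -m handwheel '[{"rotation":[0,0,-0.003],"dp":[0,0.003,0.004],"grip":0.1},{"rotation":[0,0,-0.003],"dp":[0,0.003,0.005],"grip":0.1},{"rotation":[0,0,0],"dp":[0,0.0015,0.005],"grip":0.1},{"rotation":[0,0,0],"dp":[0,0.0015,0.005],"grip":0.1},{"rotation":[0,0,0],"dp":[0,0.0015,0.005],"grip":0.1},{"rotation":[0,0,0],"dp":[0,0.0015,0.005],"grip":0.1}]' | grep -E "pos|for|gap"
python3 go.py .6327 -.0567 .005 -93.4 -17
python3 - <<'E'
from h import *
snap("scene","s9.png"); s=snap("top","t9.png")
a=cv2.imread("pics/s9.png")[140:260,200:340]; b=cv2.imread("pics/t9.png")[170:270,250:370]
cv2.imwrite("pics/c9.png",np.hstack([cv2.resize(b,(380,317)),cv2.resize(a,(370,317))]))
E
```

```text
ee_pos: [0.4437, -0.0419, 0.005]
force: [-1.9, -0.6, -0.2]
finger_gap: 0.551
t 28.2 pos [ 0.4437 -0.0419  0.005 ] J [ -8.  20. 136.  11.   7.  75.] F [-1.9 -0.6 -0.2] gap 0.551
dp now-axes [0.004  0.0568 0.1808] rotvec [-0.008  0.002 -0.002] dp target-axes [0.0036 0.0554 0.1813] dist 0.19
```

```bash
cat > chk.py <<'E'
from h import *
# roof (z .092) and plinth back edge (z .016), in row frame; argument: approx plinth centre x,y in m
import sys
s=snap("top"); x,y=map(float,sys.argv[1:3]); th=np.radians(-3.4); c,sn=np.cos(th),np.sin(th)
row=lambda P:(P[:,:2]*1000-[697,-60.5])@np.array([[c,-sn],[sn,c]])
h=cv2.cvtColor(s["pixels"],cv2.COLOR_RGB2HSV).astype(int); vv,uu=np.mgrid[0:420,0:560]
def near(z,hx,hy):
    P=row(cast(s,np.c_[uu.ravel(),vv.ravel()],z)); t=row(np.array([[x,y,0]]))[0]; return ((abs(P-t)<[hx,hy]).all(1)).reshape(uu.shape),P.reshape(420,560,2)
m,P=near(.092,48,42); C=m&(h[:,:,0]>=13)&(h[:,:,0]<25)&(h[:,:,2]>165)
ct=max(cv2.findContours(C.astype(np.uint8),0,cv2.CHAIN_APPROX_NONE)[0],key=cv2.contourArea).reshape(-1,2)
r=cv2.minAreaRect(P[ct[:,1],ct[:,0]].astype(np.float32)); print('roof in row frame ctr',np.round(r[0],1),'size',np.round(r[1],1),'ang',round(r[2],1))
m,P=near(.016,75,66); W=(m&(h[:,:,0]<18)&(h[:,:,1]>90)&(h[:,:,2]<175)).astype(np.uint8)
n,L,st,_=cv2.connectedComponentsWithStats(W|C.astype(np.uint8)); i=1+np.argmax(st[1:,4]); Q=P[(L==i)&(W>0)]
print('wood in row frame p1/p99',np.percentile(Q,[1,99],axis=0).round(1).tolist())
for lo,hi in((-62,-35),(-35,0),(0,35),(35,62)):
    t=row(np.array([[x,y,0]]))[0]; k=Q[(Q[:,1]-t[1]>lo)&(Q[:,1]-t[1]<hi)]
    if len(k): print('  back edge strip',lo,hi,k[:,0].max().round(1),'front',k[:,0].min().round(1))
E
python3 chk.py .507 -.048
```

```text
roof in row frame ctr [-190.4    2.7] size [81.6 70.4] ang 87.9
wood in row frame p1/p99 [[-243.9, -56.9], [-140.4, 60.7]]
  back edge strip -62 -35 -139.9 front -243.9
  back edge strip -35 0 -140.7 front -245.1
  back edge strip 0 35 -139.9 front -245.3
  back edge strip 35 62 -140.3 front -241.7
```

```bash

python3 -m handwheel '[{"rotation":[0,0,0],"dp":[0,0.002,0.006],"grip":0.1},{"rotation":[0,0,0],"dp":[0.0003,0.0025,0.008],"grip":0.1},{"rotation":[0,0,0],"dp":[0.0003,0.003,0.01],"grip":0.1},{"rotation":[0,0,0],"dp":[0.0003,0.003,0.01],"grip":0.1},{"rotation":[0,0,0],"dp":[0.0003,0.003,0.01],"grip":0.1},{"rotation":[0,0,0],"dp":[0.0003,0.003,0.01],"grip":0.1},{"rotation":[0,0,0],"dp":[0.0003,0.003,0.01],"grip":0.1},{"rotation":[0,0,0],"dp":[0.0003,0.003,0.01],"grip":0.1}]' | grep -E "pos|for|gap"
python3 go.py .6327 -.0567 .005 -93.4 -17
python3 chk.py .587 -.054
```

```text
ee_pos: [0.5224, -0.0486, 0.006]
force: [-1.8, -0.8, -1.8]
finger_gap: 0.553
t 29.15 pos [ 0.5224 -0.0486  0.006 ] J [ -7.  24. 126.   6.  13.  81.] F [-1.8 -0.8 -1.8] gap 0.553
dp now-axes [0.0018 0.0343 0.1051] rotvec [-0.01   0.002 -0.001] dp target-axes [0.0015 0.0333 0.1054] dist 0.111
roof in row frame ctr [-114.1    0.9] size [72.3 57.9] ang 1.3
wood in row frame p1/p99 [[-165.9, -59.2], [-63.2, 59.2]]
  back edge strip -62 -35 -62.6 front -165.8
  back edge strip -35 0 -112.2 front -166.2
  back edge strip 0 35 -65.6 front -168.1
  back edge strip 35 62 -62.9 front -166.3
```

```bash

python3 -m handwheel '[{"rotation":[0,0,0],"dp":[0,0.003,0.009],"grip":0.1},{"rotation":[0,0,0],"dp":[0,0.0035,0.01],"grip":0.1},{"rotation":[0,0,0],"dp":[0,0.0035,0.01],"grip":0.1},{"rotation":[0,0,0],"dp":[0,0.0035,0.01],"grip":0.1},{"rotation":[0,0,0],"dp":[0,0.0035,0.01],"grip":0.1},{"rotation":[0,0,0],"dp":[0,0.0035,0.01],"grip":0.1},{"rotation":[0,0,0],"dp":[0,0.0035,0.01],"grip":0.1},{"rotation":[0,0,0],"dp":[0,0.0035,0.01],"grip":0.1}]' | grep -E "pos|for|gap"
python3 go.py .6347 -.0567 .005 -93.4 -17
python3 chk.py .668 -.058
```

```text
ee_pos: [0.6059, -0.0534, 0.0037]
force: [-3.9, 0.4, 2.5]
finger_gap: 0.547
t 30.0 pos [ 0.6059 -0.0534  0.0037] J [ -7.  29. 115.   3.  19.  84.] F [-3.9  0.4  2.5] gap 0.547
dp now-axes [0.0016 0.0075 0.028 ] rotvec [-0.01   0.002 -0.001] dp target-axes [0.0016 0.0072 0.0281] dist 0.029
roof in row frame ctr [-31.3   5.4] size [71.6 69.3] ang 1.8
wood in row frame p1/p99 [[-80.2, -57.8], [19.2, 60.1]]
  back edge strip -62 -35 19.4 front -83.0
  back edge strip -35 0 24.5 front -77.8
  back edge strip 0 35 28.7 front -77.3
  back edge strip 35 62 19.1 front -75.2
```

```bash

python3 -m handwheel '[{"rotation":[0,0,0],"dp":[0,0.001,0.006],"grip":0.1},{"rotation":[0,0,0],"dp":[0,0.0015,0.006],"grip":0.1},{"rotation":[0,0,0],"dp":[0,0.0018,0.006],"grip":0.1},{"rotation":[0,0,0],"dp":[0,0.0012,0.004],"grip":0.1}]' | grep -E "pos|for|gap"
python3 -m handwheel '[{"rotation":[0,0,0],"dp":[0,0.0008,0.003],"grip":0.1},{"rotation":[0,0,0],"dp":[0,0.0006,0.002],"grip":0.1}]' | grep -E "pos|for|gap"
python3 -m handwheel '[{"rotation":[0,0,0],"dp":[0,0.0006,0.002],"grip":0.1}]' | grep -E "pos|for|gap"
python3 go.py .6347 -.0567 .005 -93.4 -17
python3 chk.py .694 -.06
```

```text
ee_pos: [0.6283, -0.0547, 0.005]
force: [-1.0, -0.1, -0.3]
finger_gap: 0.548
ee_pos: [0.633, -0.055, 0.0052]
force: [-1.8, 0.9, -0.9]
finger_gap: 0.553
ee_pos: [0.6348, -0.0551, 0.0052]
force: [-1.8, 0.4, -0.7]
finger_gap: 0.541
t 30.75 pos [ 0.6348 -0.0551  0.0052] J [ -6.  31. 111.   3.  21.  84.] F [-1.8  0.4 -0.7] gap 0.541
dp now-axes [ 0.0016  0.0002 -0.0001] rotvec [-0.009  0.002 -0.001] dp target-axes [ 0.0016  0.0002 -0.    ] dist 0.002
roof in row frame ctr [3.3 6.3] size [80.7 69.6] ang 1.9
wood in row frame p1/p99 [[-40.1, -59.1], [71.1, 60.9]]
  back edge strip -62 -35 61.1 front -42.8
  back edge strip -35 0 71.9 front -40.3
  back edge strip 0 35 71.2 front -36.6
  back edge strip 35 62 58.1 front -34.7
```

```bash

python3 -m handwheel '[{"rotation":[0,0,0],"dp":[0,0.0004,0.0015],"grip":0.1},{"rotation":[0,0,0],"dp":[0,0,0],"grip":0.1}]' | grep -E "pos|for"
python3 -m handwheel '[{"rotation":[0,0,0],"dp":[0,0.0004,0.0015],"grip":0.1},{"rotation":[0,0,0],"dp":[0,0,0],"grip":0.1}]' | grep -E "pos|for"
python3 -m handwheel '[{"rotation":[0,0,0],"dp":[0,0.0004,0.0015],"grip":0.1},{"rotation":[0,0,0],"dp":[0,0,0],"grip":0.1}]' | grep -E "pos|for"
python3 go.py .6347 -.0567 .005 -93.4 -17
```

```text
ee_pos: [0.6366, -0.0551, 0.0055]
force: [-1.0, -0.9, -0.4]
ee_pos: [0.6369, -0.0551, 0.0054]
force: [-5.0, -0.1, 2.3]
ee_pos: [0.637, -0.0551, 0.0052]
force: [-9.0, -0.6, 5.6]
t 31.4 pos [ 0.637  -0.0551  0.0052] J [ -6.  31. 110.   3.  22.  84.] F [-9.  -0.6  5.6] gap 0.55
dp now-axes [ 0.0017 -0.0005 -0.0021] rotvec [-0.005  0.002 -0.001] dp target-axes [ 0.0017 -0.0005 -0.0021] dist 0.003
```

```bash

python3 -m handwheel '[{"rotation":[0,0,0],"dp":[0,0.0003,0.0015],"grip":0.1},{"rotation":[0,0,0],"dp":[0,0,0],"grip":0.1}]' | grep -E "pos|for"
python3 - <<'E'
from h import *
print(ctrl.get_state()["ft_torque"].round(2), ctrl.get_state()["force"].round(1), ctrl.get_state()["ee_rot"][:,0].round(4))
E
python3 -m handwheel '[{"rotation":[0,0,0],"dp":[0,-0.001,-0.004],"grip":0.1},{"rotation":[0,0,0],"dp":[0,-0.003,-0.015],"grip":0.1},{"rotation":[0,0,0],"dp":[0,-0.01,-0.03],"grip":0.1},{"rotation":[0,0,0],"dp":[0,-0.03,-0.03],"grip":0.1},{"rotation":[0,0,0],"dp":[0,-0.03,-0.04],"grip":0.1},{"rotation":[0,0,0],"dp":[0,-0.03,-0.04],"grip":0.1},{"rotation":[0,0,0],"dp":[0,-0.03,-0.02],"grip":0.1},{"rotation":[0,0,0],"dp":[0,0,0],"grip":0.1}]' | grep -E "pos|for"
python3 chk.py .697 -.0605
python3 - <<'E'
from h import *
s=snap("top","t10.png"); snap("scene","s10.png")
px=s["pixels"].astype(int); sat=px[:,:,0]-px[:,:,2]
def edge(c0,c1):
    pts=[]
    for u in range(c0,c1):
        col=sat[:,u].astype(float); v=max([k for k in range(140,182) if col[k]>40],default=None)
        if v is None: continue
        a,b=col[v],col[v+1]; pts.append((u,v+(a-30)/max(a-b,1)))   # subpixel crossing
    Q=cast(s,pts,.014)[:,:2]*1000; k=np.polyfit(Q[:,1],Q[:,0],1); res=Q[:,0]-np.polyval(k,Q[:,1]); ok=abs(res)<3; k=np.polyfit(Q[ok,1],Q[ok,0],1)
    print('cols',c0,c1,'x at mid',np.polyval(k,Q[:,1].mean()).round(1),'y',Q[:,1].mean().round(1),'slope deg',np.degrees(np.arctan(k[0])).round(2),'n',ok.sum())
edge(246,281);edge(289,327);edge(336,374)
print([sat[v,284:336].tolist() for v in (160,)])
E
```

```text
ee_pos: [0.6371, -0.0551, 0.005]
force: [-12.5, 0.6, 8.1]
[-0.05  1.64 -0.07] [-12.5   0.6   8.1] [-0.057  -0.9984 -0.001 ]
ee_pos: [0.4285, -0.0433, 0.0816]
force: [0.8, -0.1, -0.2]
roof in row frame ctr [ 5.  -1.8] size [83.6 80.6] ang 1.9
wood in row frame p1/p99 [[-52.8, -59.1], [71.4, 61.2]]
  back edge strip -62 -35 61.1 front -51.8
  back edge strip -35 0 74.5 front -52.9
  back edge strip 0 35 71.2 front -53.7
  back edge strip 35 62 58.1 front -52.0
cols 246 281 x at mid 651.1 y 68.3 slope deg 3.08 n 35
cols 289 327 x at mid 643.3 y -57.3 slope deg 3.51 n 38
cols 336 374 x at mid 628.3 y -189.5 slope deg 13.27 n 31
[[-2, 0, 39, 117, 127, 128, 127, 127, 124, 125, 124, 121, 111, 90, 77, 74, 64, 68, 66, 66, 72, 70, 74, 69, 66, 68, 60, 52, 56, 62, 62, 55, 55, 54, 57, 71, 77, 75, 75, 74, 73, 74, 73, 83, 78, 25, -1, -1, 29, 81, 92, 28]]
```

```bash
python3 - <<'E'
from h import *
import pickle
S=pickle.load(open("p0.pkl","rb"))[1]
th=np.radians(-3.4); f=np.array([np.cos(th),np.sin(th),0]); l=np.array([-np.sin(th),np.cos(th),0]); O=np.array([.697,-.0605,0])
def prof(fn,cx,lat=0,z=.092,axis=f,off=(0,0)):
    im=cv2.imread("pics/"+fn)[:,:,::-1].astype(np.float32); o=[]
    ds=np.arange(-60,61,4)
    P=np.array([O+f*cx/1000+(f if axis is f else l)*d/1000+(l if axis is f else f)*lat/1000+[0,0,z] for d in ds])
    uv=proj(S,P).astype(np.float32); v=cv2.remap(im,uv[:,0].reshape(1,-1),uv[:,1].reshape(1,-1),cv2.INTER_LINEAR)[0]
    return [(int(d),*map(int,p)) for d,p in zip(ds,v)]
for nm,cx in(("t8.png",-204.5),("t10.png",0)):
    for lat in(-20,):
        print(nm,'along x'); print(prof(nm,cx,lat))
    print('along y, at x=-20'); print(prof(nm,cx,-20,axis=l))
E
```

```text
t8.png along x
[(-60, 111, 104, 98), (-56, 147, 95, 49), (-52, 161, 103, 51), (-48, 153, 98, 49), (-44, 135, 92, 51), (-40, 137, 105, 65), (-36, 140, 110, 70), (-32, 185, 145, 93), (-28, 202, 160, 102), (-24, 200, 159, 101), (-20, 206, 163, 103), (-16, 208, 165, 104), (-12, 219, 174, 110), (-8, 223, 179, 113), (-4, 223, 178, 112), (0, 223, 178, 113), (4, 223, 178, 113), (8, 223, 177, 113), (12, 222, 178, 113), (16, 222, 178, 113), (20, 222, 177, 112), (24, 221, 176, 113), (28, 221, 175, 111), (32, 213, 170, 106), (36, 139, 103, 62), (40, 126, 115, 107), (44, 123, 126, 125), (48, 128, 129, 129), (52, 138, 140, 139), (56, 140, 142, 141), (60, 141, 143, 142)]
along y, at x=-20
[(-60, 71, 71, 71), (-56, 71, 73, 72), (-52, 76, 65, 57), (-48, 89, 58, 32), (-44, 91, 58, 29), (-40, 91, 57, 29), (-36, 91, 58, 30), (-32, 91, 59, 30), (-28, 94, 67, 38), (-24, 211, 167, 106), (-20, 206, 163, 103), (-16, 202, 159, 101), (-12, 201, 159, 101), (-8, 201, 159, 101), (-4, 201, 159, 101), (0, 201, 158, 101), (4, 202, 159, 102), (8, 202, 159, 102), (12, 201, 160, 101), (16, 201, 160, 102), (20, 202, 160
[... 799 characters left out ...]
52, 63, 58, 56), (56, 58, 55, 55), (60, 59, 57, 58)]
along y, at x=-20
[(-60, 66, 61, 58), (-56, 78, 79, 80), (-52, 96, 78, 63), (-48, 106, 68, 36), (-44, 108, 69, 34), (-40, 108, 69, 33), (-36, 108, 69, 34), (-32, 109, 70, 35), (-28, 166, 127, 78), (-24, 221, 176, 111), (-20, 225, 181, 113), (-16, 225, 181, 113), (-12, 224, 181, 112), (-8, 224, 181, 113), (-4, 224, 180, 113), (0, 224, 180, 114), (4, 223, 180, 114), (8, 224, 179, 115), (12, 224, 179, 113), (16, 224, 180, 113), (20, 224, 179, 113), (24, 224, 180, 113), (28, 206, 164, 104), (32, 134, 95, 55), (36, 148, 95, 48), (40, 151, 96, 48), (44, 157, 101, 50), (48, 169, 110, 54), (52, 170, 108, 53), (56, 170, 108, 53), (60, 109, 83, 62)]
```

```bash
python3 - <<'E'
from h import *
a=cv2.imread("pics/t0.png").astype(int); b=cv2.imread("pics/t10.png").astype(int)
for n,(x0,y0,x1,y1) in dict(wing=(216,170,275,190),block=(347,172,392,196),tweez=(408,176,458,192),prop=(163,166,206,181),leftmodel=(240,138,284,170),rightmodel=(332,134,378,172)).items():
    d=abs(a-b)[y0:y1,x0:x1].max(2); print(n,'changed px',(d>60).sum(),'of',d.size)
s=ctrl.get_state(); print(s["clock"],s["ee_pos"].round(3),s["force"].round(1)); print(ctrl.close_job())
E
```

```text
wing changed px 0 of 1180
block changed px 0 of 1080
tweez changed px 0 of 800
prop changed px 0 of 645
leftmodel changed px 0 of 1408
rightmodel changed px 15 of 1748
32.55 [ 0.432 -0.044  0.08 ] [-0.   0.   0.9]
the job is handed in; nothing more can be done
None
```

The cab is the right way up in the middle of the plinth. The plinth is pushed into the gap with its back edge against the rail, and the windscreen faces the front of the desk. I handed the job in at 32.6 s; it reported no verdict.

**What I did**
- I pushed the empty plinth sideways until it was in front of the gap, still out on the open desk.
- I turned the cab over in two 90° steps: first onto its back wall, then upright onto the plinth. The set-down forces were about 9 N and 8 N.
- I then pushed the plinth with the cab on it into the gap and backed the arm away.

**Last checks**
- **Against the rail:** the last push steps stalled while the force rose to about 12.5 N. The plinth's front edge is within about 0.3 mm of the line I extended from the left neighbour's front edge. It is 3.5° to the desk axes, against 3.1–3.4° for the row.
- **Cab on the plinth:** about 2 mm off centre at most. The camera profile taken after the push shows dark panes on the front side.
- **Other objects:** the wing, sanding block, tweezers, propeller and left model show no changed pixels. The right model shows 15 of 1748, probably shadow.

**Checks that disagreed or failed**
- The edge fit on the right neighbour gave a slope of 13°. The sanding block, model and shadow spoilt it, so I did not use it.
- The automatic outlines of the roof and the plinth's back edge near the bins picked up orange bin pixels. I used colour profiles along lines for the roof instead.
- I reached the picture limit before the final push, so the rest was checked by numbers only.

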